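# Load mounting sticks from tubes into the specimen dryer and start it

### The job

Get the specimen dryer going: tip each tube that holds a mounting stick just until the stick's end shows at the mouth, lay the tube down (never pour a stick out of a held tube), draw the stick out by its exposed end and lay it flat in the lane of its own colour on the dryer, about centred along the lane. Once all the sticks are in, press the dryer's knob down at its starting position, keep it down while turning it clockwise to the green mark, and let it spring back up. Leave all tubes lying flat on the bench, and do not knock over the glass jar.

Things in the scene. Friction and masses are not known exactly. Their poses are not given: they have to be found in the camera images.
- stick_red_center (a point): Centre of the red stick: wood, square, 20 x 20 x 110 mm, red with 22 mm of bare wood at both ends, 25 g, slippery (friction 0.28 to 0.42). x runs along its length (ends alike). It starts wholly inside tube a, lying lengthwise on its floor, its near end 20 to 34 mm behind the mouth; or it is absent and that tube is empty.
- stick_blue_center (a point): Centre of the blue stick: wood, square, 20 x 20 x 110 mm, blue with 22 mm of bare wood at both ends, 25 g, slippery (friction 0.28 to 0.42). x runs along its length (ends alike). It starts wholly inside tube b, lying lengthwise on its floor, its near end 20 to 34 mm behind the mouth; or it is absent and that tube is empty.
- stick_yellow_center (a point): Centre of the yellow stick: wood, square, 20 x 20 x 110 mm, yellow with 22 mm of bare wood at both ends, 25 g, slippery (friction 0.28 to 0.42). x runs along its length (ends alike). It starts wholly inside tube c, lying lengthwise on its floor, its near end 20 to 34 mm behind the mouth; or it is absent and that tube is empty.
- tube_a_center (a point): Centre of a loose clear square tube lying on the bench: 150 x 34 x 34 mm, walls 4 (inside 26 x 26), 90 g. x points to the CLOSED end (black, at +75); the OPEN mouth, at -75, faces roughly to the robot. Only the red stick may be in it. It slides when tilted mouth-down 40 degrees or more; in a level tube it stays put, even with almost half sticking out.
- tube_b_center (a point): Centre of a loose clear square tube lying on the bench: 150 x 34 x 34 mm, walls 4 (inside 26 x 26), 90 g. x points to the CLOSED end (black, at +75); the OPEN mouth, at -75, faces roughly to the robot. Only the blue stick may be in it. It slides when tilted mouth-down 40 degrees or more; in a level tube it stays put, even with almost half sticking out.
- tube_c_center (a point): Centre of a loose clear square tube lying on the bench: 150 x 34 x 34 mm, walls 4 (inside 26 x 26), 90 g. x points to the CLOSED end (black, at +75); the OPEN mouth, at -75, faces roughly to the robot. Only the yellow stick may be in it. It slides when tilted mouth-down 40 degrees or more; in a level tube it stays put, even with almost half sticking out.
- lane_red (a point): Middle of the floor of the red lane on the fixed white dryer (170 x 290 mm, floor 34 above the bench). It runs along x (+x away from the robot), 154 long, 54 wide between ribs 10 high, closed by a rib at +x, open at -x where it has a red patch; z up. Lanes lie side by side along y, 60 apart: red, blue, yellow towards +y.
- lane_blue (a point): Middle of the floor of the blue lane on the fixed white dryer (170 x 290 mm, floor 34 above the bench). It runs along x (+x away from the robot), 154 long, 54 wide between ribs 10 high, closed by a rib at +x, open at -x where it has a blue patch; z up. Lanes lie side by side along y, 60 apart: red, blue, yellow towards +y.
- lane_yellow (a point): Middle of the floor of the yellow lane on the fixed white dryer (170 x 290 mm, floor 34 above the bench). It runs along x (+x away from the robot), 154 long, 54 wide between ribs 10 high, closed by a rib at +x, open at -x where it has a yellow patch; z up. Lanes lie side by side along y, 60 apart: red, blue, yellow towards +y.
- knob_grip (a point): Fixed point on the vertical axis of the dryer's black knob, 69 mm above the bench, a good height to grip. Axes as the lanes. Knob (unpressed): round flange 48 wide, 43 to 51 above the bench, with an upright bar 46 long, 14 wide, top at 83; at knob_turn 0 the bar lies along x, white pointer to -x. It stands on the dryer's -y side, 82 from the red lane's middle line.
- knob_press (a joint): How far the knob is pushed down against its spring, m: 0 up, 0.006 fully down. The push rises from about 2 N to 6.5 N; it springs back by itself when let go.
- knob_turn (a joint): Turn of the knob, rad, growing CLOCKWISE seen from above: 0 with its white pointer at the red mark (off), 1.3 at the green mark; end stop at 1.9. Starts at 0 to 0.25. It stays where it is left and turns easily.
- jar_mid (a point): Middle of a loose glass specimen jar with a white cap, 64 mm across, 90 mm tall, standing on the bench; leave it standing.
Not all that is in view belongs to the job. What is shaped like the part that bears tube_c_center but orange or pink is not meant. What is shaped like the part that bears tube_a_center but orange is not meant.

How it is judged:
On the way, in this order (a step that is already met when the one before it is completed fails the run):
1. every stick present lies in the lane of its colour (x of stick_red_center in the frame of lane_red between -0.03 and 0.03 m and y of stick_red_center in the frame of lane_red between -0.023 and 0.023 m and z of stick_red_center in the frame of lane_red between 0.005 and 0.015 m and angle between the x axis of stick_red_center and the x axis of lane_red, either way round below 0.35 rad and x of stick_blue_center in the frame of lane_blue between -0.03 and 0.03 m and y of stick_blue_center in the frame of lane_blue between -0.023 and 0.023 m and z of stick_blue_center in the frame of lane_blue between 0.005 and 0.015 m and angle between the x axis of stick_blue_center and the x axis of lane_blue, either way round below 0.35 rad and x of stick_yellow_center in the frame of lane_yellow between -0.03 and 0.03 m and y of stick_yellow_center in the frame of lane_yellow between -0.023 and 0.023 m and z of stick_yellow_center in the frame of lane_yellow between 0.005 and 0.015 m and angle between the x axis of stick_yellow_center and the x axis of lane_yellow, either way round below 0.35 rad), for 0.2 s.
2. the knob is pressed at least 4 mm down while still near the red mark (turn below 0.4 rad) (value of joint knob_press above 0.004 m and value of joint knob_turn below 0.4 rad), for 0.1 s.
3. the knob is at the green mark (1.3 +- 0.2 rad) while still pressed at least 3 mm (value of joint knob_press above 0.003 m and value of joint knob_turn between 1.1 and 1.5 rad), for 0.1 s.
At the end, for the whole second after the job is handed in: Sticks on the floor of their colour's lane (centre within 30 mm along, 23 across, 5 in height; 0.35 rad of its direction); knob up (1.5 mm) at the green mark (1.3 +- 0.2 rad); all tubes level on the bench (centre below 25 mm, 10 degrees); sticks and tubes at rest (all of step 1 and value of joint knob_turn between 1.1 and 1.5 rad and value of joint knob_press below 0.0015 m and height (world z) of each of tube_a_center, tube_b_center, tube_c_center below 0.025 m and angle between tube_a_center's own x axis and vertical between 1.4 and 1.74 rad and linear speed of each of tube_a, tube_b, tube_c, stick_red, stick_blue, stick_yellow below 0.02 m/s and angle between tube_b_center's own x axis and vertical between 1.4 and 1.74 rad and angle between tube_c_center's own x axis and vertical between 1.4 and 1.74 rad); the robot touches nothing.
It fails at once if the red stick comes right out of its tube while the gripper is touching that tube (poured out instead of drawn out by its end) (x of stick_red_center in the frame of tube_a_center between -0.149 and -0.131 m and y of stick_red_center in the frame of tube_a_center between -0.03 and 0.03 m and z of stick_red_center in the frame of tube_a_center between -0.05 and 0.05 m and contact force between the fingers and tube_a above 0.5 N).
It fails at once if the blue stick comes right out of its tube while the gripper is touching that tube (poured out instead of drawn out by its end) (x of stick_blue_center in the frame of tube_b_center between -0.149 and -0.131 m and y of stick_blue_center in the frame of tube_b_center between -0.03 and 0.03 m and z of stick_blue_center in the frame of tube_b_center between -0.05 and 0.05 m and contact force between the fingers and tube_b above 0.5 N).
It fails at once if the yellow stick comes right out of its tube while the gripper is touching that tube (poured out instead of drawn out by its end) (x of stick_yellow_center in the frame of tube_c_center between -0.149 and -0.131 m and y of stick_yellow_center in the frame of tube_c_center between -0.03 and 0.03 m and z of stick_yellow_center in the frame of tube_c_center between -0.05 and 0.05 m and contact force between the fingers and tube_c above 0.5 N).
It fails at once if the glass jar is knocked over (angle between jar_mid's own z axis and vertical above 0.6 rad).
Of stick_red, stick_blue, stick_yellow only 2 to 3 are there at a start; the rules pass over those that are not, and their reading is None.
At some moment in a run one of tube_a, tube_b, tube_c may be knocked a few centimetres aside while the robot is not near it.
Once in a run the grip may slacken for a moment while it holds something.
It also fails if it takes over 210 s, if anything falls off the work surface, if the arm or the gripper's body presses on something with over 40 N, if the wrist force passes 120 N, or if a joint passes its speed limit or range.

### The arm

A 7-joint arm with a two-finger parallel gripper is mounted at the origin on the work surface. World frame = base frame: x ahead of the robot, y to its left, z up, the work surface at z = 0. Lengths are in m, angles in rad, forces in N, time in s.
With the tool pointing down it reaches from about 0.35 to 0.775 m from the base axis. Payload 3.1 kg.
Tool frame: the origin (TCP) lies midway between the tips of the shut fingers; the grasp point (between the pads) lies 19 mm behind it (manip.tcp_to_grasp is the distance from the TCP to the grasp point, in m); z points along the fingers, y is the direction in which the jaws open and shut (so a half turn about z gives the same grasp; the last joint's range is limited). The gripper opens to 85 mm and grips with 20 to 120 N. Pads are 22 mm wide; open, the fingers measure 114 mm over their backs; the gripper's body (76 mm by 85 mm) begins 54 mm behind the grasp point. The pads swing forward as they close: fully open they stand 13 mm farther back than shut.
Start: joints at [1.138, 0.311, 0.014, 1.512, -0.004, 1.319, -0.027], TCP at [0.21, -0.509, 0.231] pointing down, gripper open.
Joint ranges: [-2.7, 2.7], [-0.3, 1.91], [-1.27, 1.3], [0.12, 2.57], [-1.44, 4.58], [0.2, 2.03], [-3.05, 3.05]. Speed limits (rad/s): [2.79, 2.79, 3.14, 3.14, 3.14, 3.14, 3.14].

### API

Orientations are given as a unit quaternion [x, y, z, w].
In Python, from rig import manip gives the robot as it stands.
- The arm moves only by the tool step_arm, never from a script. Its argument "moves" is a list of rows, each a list of 3 entries, a list of its own where there are three numbers: the shift along the tool's x, y, z each as a share of 1 m, from -1 to 1, then the turn about the tool's z as a share of 180 degrees, from -1 to 1, then the opening, from 0 (shut) to 1 (fully open). In form: [[[x, y, z], twist, hand], ...]. A call has exactly 10 rows; each row is the pose to reach, as a shift and turn from the pose commanded when the call began, along the tool's axes at that moment, turning the shorter way round; what a row does not reach only later rows make up. A row lasts 1/8 s, in which the tool goes at most 62.5 mm and 10.7 degrees, less where a joint would pass 70% of its speed; a pose out of reach is approached as far as the arm can. A call with a number of a shift or a turn outside -1 to 1 is refused whole. A call with a gripper value outside its range is refused whole. The fingers move at their own pace and stop on an object; "newtons" is the grip in N (left out, the last holds). Time passes only in rows, so rows that repeat a pose let the fingers close, or fill a call up. It gives the time, the measured TCP pose, the force and the opening at its end, in the units of the state.
- manip.get_obs(): the state, without advancing time (a new reading comes with each control period).
- manip.camera(name): name is "scene" or "top" or "wrist"; returns a dict with "pixels" (384x512x3 uint8, red, green, blue), "camera_matrix" (3x3 intrinsics, pixels), "dist_coeffs" ([k1, k2, p1, p2, k3] as OpenCV has them; the pictures are not rectified), "rvec" (rotation vector, rad) and "tvec" (3), from world to camera coordinates, as OpenCV has them; the wrist camera has in their place "hand_eye" (4x4, takes a point from camera to tool coordinates, whose origin is the TCP and whose axes are the flange's). Camera axes: x right, y down, z forward; pixel columns grow to the right and rows downward; lengths in m; the calibration is good to about 2 mm. A picture is of the moment at which its call begins: read the wrist's pose just before it. There is no depth.
- manip.close_job(): hands the job in, once; it reports no verdict.
Trained networks look in a picture, given as the dict that the camera call returned (one of the last four; its "shot" number tells which), for a name from the list of things; names that differ only in an ending like _2 or _b are one class to them, and where a whole thing is asked for, a point or a joint stands for the part that bears it (a point fixed in the world has none). Each returns a list of dicts, best first, with "score" (0 to 1); they miss things now and then, are a little off and sometimes report something else, mostly with a low value. They report only what shows in the picture. A call takes as long as a camera call. They do not tell look-alikes from the thing itself.
- manip.look_for(query, picture): "position" ([row, column] in pixels, amid what is visible of it).
- manip.tip_of(query, picture): "position" ([row, column] in pixels: a listed point, or the origin of a listed thing).
The state is a dict: "clock": time; "q": joint angles; "qd": joint speeds; "joint_torque": joint torques, N m; "ee_pos": TCP position; "ee_rot": TCP orientation; "wrist_force": force on the tool from outside, world axes, zero at the start; "torque": the same for the moment, N m; "opening": opening from 0.0 (shut) to 1.0 (fully open).
Only numpy, scipy, OpenCV 4.12 (cv2) and the standard library are available. Lean on these libraries where they do the work, as an engineer would, in place of code of your own. Each camera call takes 0.05 s, during which the arm holds its last target. There are 200 camera calls.

## Working session

There is one attempt and no reset: what is moved stays moved. The work goes in short steps, Python scripts to look and compute and a tool call to move; the robot and the scene stay as the last step left them, time stands still between calls to the robot, and variables do not carry over. Pictures are saved under pics/ and viewed, about 12 in all and at most 16, crops included, and the job is handed in when it is done.

Besides the shell and the picture viewer there is one more tool, called after "Emit:" as a command line: name --argument value ..., lists and objects as JSON in quotes. step_arm: Moves the arm, as the interface text tells. Its arguments: {"type":"object","properties":{"moves":{"type":"array","items":{"type":"array"}},"newtons":{"type":"number"}},"required":["moves"]}

```bash
ls; mkdir -p pics; cat > h.py <<'E'
import numpy as np, cv2
from scipy.spatial.transform import Rotation as R
from rig import manip
def ray(c,uv,st=None):
    p=cv2.undistortPoints(np.array([[uv]],float),np.array(c["camera_matrix"]),np.array(c["dist_coeffs"]))[0,0]
    d=np.array([p[0],p[1],1.])
    if "rvec" in c:
        M=cv2.Rodrigues(np.array(c["rvec"]))[0]; o=-M.T@np.array(c["tvec"]).ravel(); return o,M.T@d
    T=np.eye(4);T[:3,:3]=R.from_quat(st["ee_rot"]).as_matrix();T[:3,3]=st["ee_pos"]
    T=T@np.array(c["hand_eye"]); return T[:3,3],T[:3,:3]@d
def atz(c,uv,z,st=None):
    o,d=ray(c,uv,st); return o+d*(z-o[2])/d[2]
def proj(c,P,st=None):
    P=np.atleast_2d(np.array(P,float))
    if "rvec" in c: rv,tv=np.array(c["rvec"]),np.array(c["tvec"])
    else:
        T=np.eye(4);T[:3,:3]=R.from_quat(st["ee_rot"]).as_matrix();T[:3,3]=st["ee_pos"]
        Ti=np.linalg.inv(T@np.array(c["hand_eye"])); rv=cv2.Rodrigues(Ti[:3,:3])[0]; tv=Ti[:3,3]
    return cv2.projectPoints(P,rv,tv,np.array(c["camera_matrix"]),np.array(c["dist_coeffs"]))[0][:,0]
def save(c,n,crop=None,k=1):
    im=np.array(c["pixels"])[:,:,::-1]
    if crop: r0,r1,c0,c1=crop; im=im[r0:r1,c0:c1]
    cv2.imwrite("pics/"+n,cv2.resize(im,None,fx=k,fy=k,interpolation=cv2.INTER_CUBIC))
def yaw(st):
    "world direction angle (deg) of the jaw axis y, and of tool x"
    M=R.from_quat(st["ee_rot"]).as_matrix(); return [np.degrees(np.arctan2(M[1,i],M[0,i])) for i in (0,1)]
def go(target,jaw=None,st=None):
    "shift in tool axes to TCP target; twist share to bring the jaw axis to world angle jaw (deg)"
    st=st or manip.get_obs(); M=R.from_quat(st["ee_rot"]).as_matrix()
    s=M.T@(np.array(target)-st["ee_pos"]); t=0
    if jaw is not None:
        d=(jaw-yaw(st)[1]+90)%180-90; t=-d/180
    return np.round(s,4),round(t,4)
E
python3 - <<'E'
from h import *
st=manip.get_obs(); print(st["ee_pos"],yaw(st),st["opening"],manip.tcp_to_grasp)
for n in("scene","top"):
    c=manip.camera(n); save(c,n+"0.png",k=1.5)
    for q in("tube_a_center","lane_red","lane_blue","lane_yellow","knob_grip","jar_mid","stick_red_center","stick_blue_center","stick_yellow_center"):
        z={"t":.017,"l":.034,"k":.069,"j":.045,"s":.014}[q[0]]
        for r in manip.tip_of(q,c)[:7]:
            v,u=r["position"]; print(n,q,round(r["score"],2),int(v),int(u),atz(c,(u,v),z).round(3))
E
```

```text
pics
[ 0.20922393 -0.50784736  0.23020814] [np.float64(22.39501565051973), np.float64(-67.60499945960474)] 0.9978979968597519 0.0187
scene tube_a_center 0.93 179 266 [0.346 0.042 0.017]
scene lane_red 0.81 198 349 [0.523 0.238 0.034]
scene lane_red 0.35 200 323 [0.498 0.162 0.034]
scene lane_blue 0.9 191 364 [0.521 0.293 0.034]
scene lane_yellow 0.91 183 385 [0.52  0.368 0.034]
scene knob_grip 0.81 200 326 [0.523 0.153 0.069]
scene jar_mid 0.82 245 99 [ 0.391 -0.485  0.045]
top tube_a_center 0.96 229 231 [0.324 0.046 0.017]
top tube_a_center 0.58 150 270 [ 0.559 -0.069  0.017]
top lane_red 0.96 162 165 [0.52  0.24  0.034]
top lane_blue 0.79 157 146 [0.533 0.299 0.034]
top lane_yellow 0.75 157 125 [0.534 0.36  0.034]
top lane_yellow 0.62 146 356 [ 0.572 -0.322  0.034]
top knob_grip 0.92 158 192 [0.526 0.155 0.069]
top knob_grip 0.29 150 270 [ 0.552 -0.066  0.069]
```

View pics/top0.png

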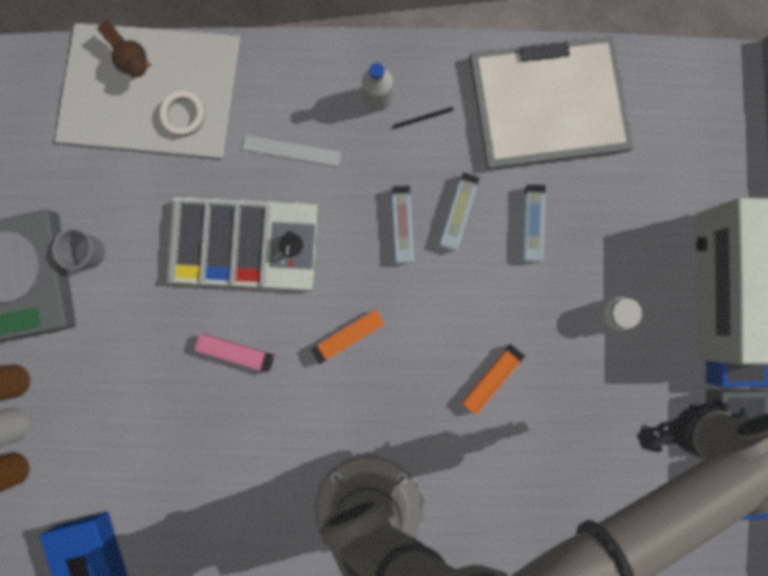

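View pics/scene0.png

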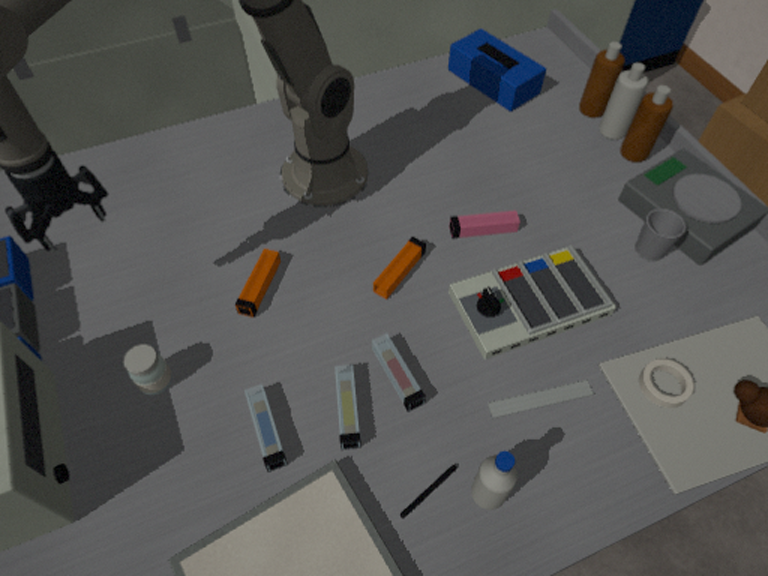

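The three clear tubes (in the viewed top picture) are red at (403,225), yellow at (460,212) and blue at (535,224). Each shows a stick and has a black closed end at the top. The orange blocks at (350,337) and (493,380) and the pink one at (233,353) are the look-alikes. The jar is at (625,313).

```bash
python3 - <<'E'
from h import *
c=manip.camera("top"); print(c.get("tvec"))
for n,cl,mo in(("a",(401,187),(404,262)),("c",(469,178),(451,247)),("b",(535,186),(534,260))):
    A=atz(c,np.array(cl)/1.5,.034);B=atz(c,np.array(mo)/1.5,.034);d=A-B
    print(n,A.round(3),B.round(3),np.linalg.norm(d).round(3),np.degrees(np.arctan2(d[1],d[0])).round(1))
    m=(A+B)/2
    if n=="a": print(m, go([m[0],m[1],.23],90))
print(atz(c,np.array((625,313))/1.5,.09),manip.get_obs()["clock"])
# lane axis
for uv in((187,272),(187,205),(249,275),(253,205)): print(atz(c,np.array(uv)/1.5,.034).round(3))
E
```

```text
[-0.03772365  0.45081578  1.4429001 ]
a [ 0.634 -0.058  0.034] [ 0.486 -0.065  0.034] 0.148 2.7
[ 0.55960885 -0.06186107  0.034     ] (array([ 0.4939, -0.2796,  0.0013]), np.float64(0.1244))
c [ 0.653 -0.192  0.034] [ 0.516 -0.157  0.034] 0.142 -14.4
b [ 0.639 -0.323  0.034] [ 0.492 -0.321  0.034] 0.147 -1.1
[ 0.38856915 -0.48419634  0.09      ] 1.05
[0.462 0.362 0.034]
[0.595 0.366 0.034]
[0.457 0.238 0.034]
[0.596 0.233 0.034]
```

```bash
python3 - <<'E'
from h import *
print(go([.60,-.322,.22],89))
E
```

```text
(array([ 0.4321, -0.0237,  0.0113]), np.float64(0.13))
```

Emit:
step_arm --moves '[[[0.432,-0.024,0.011],0.13,1],[[0.432,-0.024,0.011],0.13,1],[[0.432,-0.024,0.011],0.13,1],[[0.432,-0.024,0.011],0.13,1],[[0.432,-0.024,0.011],0.13,1],[[0.432,-0.024,0.011],0.13,1],[[0.432,-0.024,0.011],0.13,1],[[0.432,-0.024,0.011],0.13,1],[[0.432,-0.024,0.011],0.13,1],[[0.432,-0.024,0.011],0.13,1]]' --newtons 20

```text
clock: 2.3
ee_pos: [0.598, -0.3242, 0.2207]
ee_rot: [1.0, -0.011, -0.0, 0.001]
wrist_force: [-0.5, -0.6, -0.6]
opening: 1.002
```

```bash
python3 - <<'E'
from h import *
st=manip.get_obs();c=manip.camera("wrist"); save(c,"w1.png",k=1.5)
print(st["ee_pos"],yaw(st),st["opening"],st["wrist_force"],np.array(c["hand_eye"]).round(3).tolist())
for r in manip.tip_of("tube_b_center",c)+manip.tip_of("stick_blue_center",c):
    v,u=r["position"]; print(r["score"],v,u,atz(c,(u,v),.017,st).round(4))
E
```

```text
[ 0.59803486 -0.32417137  0.22066018] [np.float64(-1.2044133345758694), np.float64(-91.20431255992462)] 1.00224615533367 [-0.48946788 -0.58169642 -0.58100479] [[-0.001, -0.959, -0.284, 0.073], [1.0, -0.001, 0.0, 0.0], [-0.001, -0.284, 0.959, -0.142], [0.0, 0.0, 0.0, 1.0]]
0.72 188.0 256.0 [ 0.5721 -0.324   0.017 ]
```

View pics/w1.png

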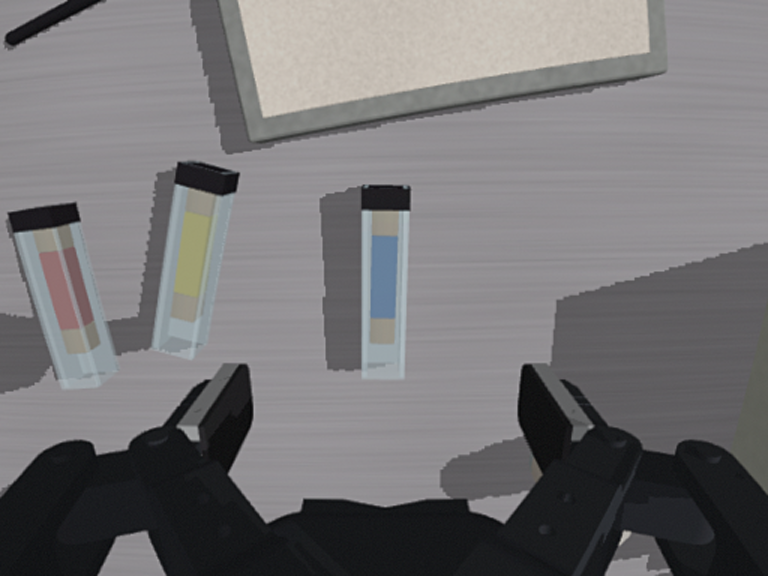

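```bash
python3 - <<'E'
from h import *
st=manip.get_obs();c=manip.camera("wrist")
for n,cl,mo in(("b",(385.5,186),(383.5,378)),("c",(207,166),(173,352)),("a",(43,210),(85,384))):
    A=atz(c,np.array(cl)/1.5,.034,st);B=atz(c,np.array(mo)/1.5,.034,st);d=A-B
    print(n,A.round(4),B.round(4),np.linalg.norm(d).round(4),np.degrees(np.arctan2(d[1],d[0])).round(1))
    m=(A+B)/2
print(go([.643,-.324,.06],89))
E
```

```text
b [ 0.648 -0.326  0.034] [ 0.4978 -0.3212  0.034 ] 0.1503 -1.8
c [ 0.6655 -0.2003  0.034 ] [ 0.5233 -0.1539  0.034 ] 0.1496 -18.1
a [ 0.6393 -0.0695  0.034 ] [ 0.4948 -0.0722  0.034 ] 0.1446 1.1
(array([ 0.0443, -0.0002,  0.1609]), np.float64(-0.0008))
```

Emit:
step_arm --moves '[[[0.052,0.001,0.05],0,1],[[0.052,0.001,0.11],0,1],[[0.052,0.001,0.16],0,1],[[0.052,0.001,0.185],0,1],[[0.052,0.001,0.2],0,1],[[0.052,0.001,0.2],0,1],[[0.052,0.001,0.2],0,0],[[0.052,0.001,0.2],0,0],[[0.052,0.001,0.2],0,0],[[0.052,0.001,0.2],0,0]]' --newtons 20

```text
clock: 3.75
ee_pos: [0.6525, -0.3241, 0.0218]
ee_rot: [1.0, -0.009, 0.001, 0.001]
wrist_force: [-0.0, 1.0, 3.7]
opening: 0.387
```

```bash
python3 - <<'E'
from h import *
st=manip.get_obs();c=manip.camera("wrist"); save(c,"w2.png",k=1.5)
print(st["ee_pos"],st["opening"],st["wrist_force"],yaw(st))
E
```

```text
[ 0.65254091 -0.32405655  0.02178534] 0.38722096819212526 [-0.00725261  1.01677605  3.66522528] [np.float64(-1.0080124035327973), np.float64(-91.00812674741155)]
```

View pics/w2.png

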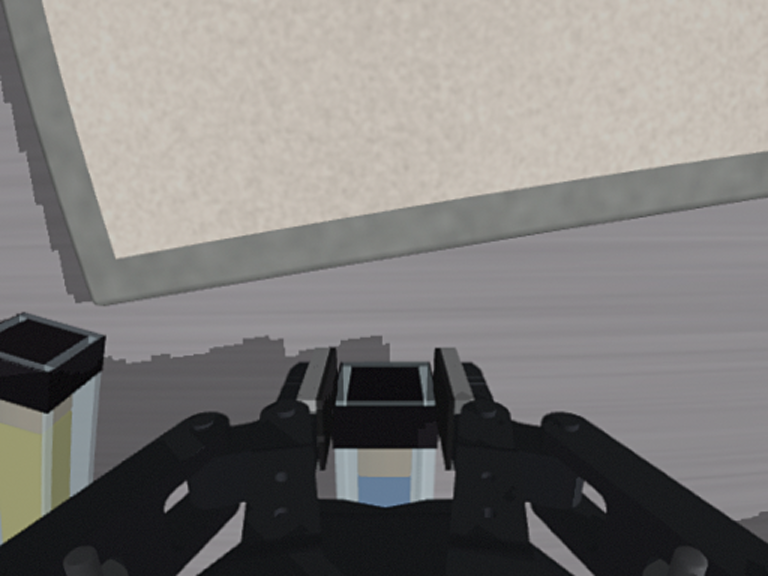

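Emit:
step_arm --moves '[[[0,0,-0.01],0,0],[[-0.001,0,-0.02],0,0],[[-0.003,0,-0.03],0,0],[[-0.005,0,-0.04],0,0],[[-0.009,0,-0.05],0,0],[[-0.013,0,-0.06],0,0],[[-0.013,0,-0.06],0,0],[[-0.013,0,-0.06],0,0],[[-0.013,0,-0.06],0,0],[[-0.013,0,-0.06],0,0]]' --newtons 20

```text
clock: 5.05
ee_pos: [0.6386, -0.3233, 0.0797]
ee_rot: [1.0, -0.009, -0.0, -0.0]
wrist_force: [-0.8, -0.1, -0.6]
opening: 0.385
```

```bash
python3 - <<'E'
from h import *
st=manip.get_obs()
print(st["ee_pos"],st["opening"],st["wrist_force"],st["torque"])
cs=[manip.camera(n) for n in("wrist","scene")]
a=cv2.resize(np.array(cs[0]["pixels"]),None,fx=1.,fy=1.)
q=proj(cs[1],[[.58,-.32,.05]])[0].astype(int);print(q)
b=np.array(cs[1]["pixels"])[max(q[1]-64,0):q[1]+64,max(q[0]-85,0):q[0]+85]
b=cv2.resize(b,(512,384),interpolation=cv2.INTER_CUBIC)
cv2.imwrite("pics/m1.png",cv2.resize(np.hstack([a,b])[:,:,::-1],(800,300),interpolation=cv2.INTER_AREA))
E
```

```text
[ 0.63862666 -0.32325134  0.07970439] 0.3845816340674197 [-0.80213538 -0.13650157 -0.60083542] [-0.02310029 -0.11185366 -0.01847494]
[176 281]
```

View pics/m1.png

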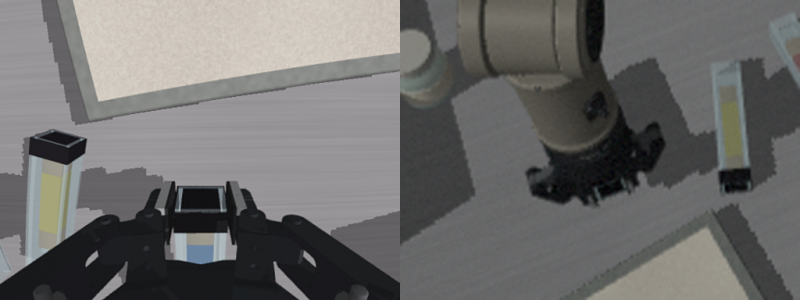

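Emit:
step_arm --moves '[[[0,0,0],0,0.35],[[0,0,0],0,0.36],[[0,0,0],0,0.365],[[0,0,0],0,0.37],[[0,0,0],0,0.372],[[0,0,0],0,0.374],[[0,0,0],0,0.376],[[0,0,0],0,0.378],[[0,0,0],0,0.38],[[0,0,0],0,0.38]]' --newtons 20

```text
clock: 6.4
ee_pos: [0.6388, -0.3234, 0.0803]
ee_rot: [1.0, -0.009, -0.0, 0.0]
wrist_force: [-0.2, -0.4, -1.3]
opening: 0.384
```

```bash
cat >> h.py <<'E'
def stat(wrist=True):
    st=manip.get_obs(); print(np.round(st["clock"],2),np.round(st["ee_pos"],4),np.round(yaw(st),1),"op",np.round(st["opening"],4),"F",np.round(st["wrist_force"],2),"T",np.round(st["torque"],3))
    return st
E
python3 -c "
from h import *
stat()"
```

```text
6.4 [ 0.6388 -0.3234  0.0803] [ -1. -91.] op 0.3842 F [-0.17 -0.37 -1.29] T [-0.028 -0.091  0.   ]
```

Emit:
step_arm --moves '[[[0,0,0],0,0.381],[[0,0,0],0,0.382],[[0,0,0],0,0.382],[[0,0,0],0,0.383],[[0,0,0],0,0.383],[[0,0,0],0,0.384],[[0,0,0],0,0.384],[[0,0,0],0,0.385],[[0,0,0],0,0.385],[[0,0,0],0,0.385]]' --newtons 20

```text
clock: 7.65
ee_pos: [0.6388, -0.3234, 0.0803]
ee_rot: [1.0, -0.009, -0.0, 0.0]
wrist_force: [-0.1, 0.8, -1.0]
opening: 0.387
```

```bash
python3 -c "
from h import *
stat()"
```

```text
7.65 [ 0.6388 -0.3234  0.0803] [ -1. -91.] op 0.3867 F [-0.06  0.78 -0.99] T [ 0.047 -0.067  0.065]
```

```bash
python3 - <<'E'
from h import *
c=manip.camera("wrist"); save(c,"w3.png",(180,384,100,412),1.5)
E
```

```text
(no output)
```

View pics/w3.png

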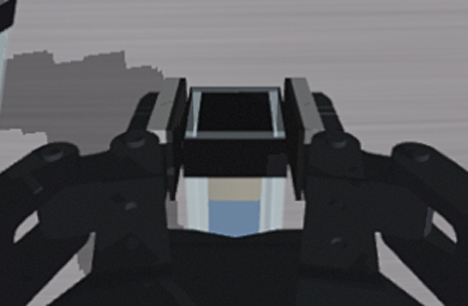

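Emit:
step_arm --moves '[[[0,0,0],0,0.385],[[0,0,0],0,0.386],[[0,0,0],0,0.386],[[0,0,0],0,0.386],[[0,0,0],0,0.386],[[0,0,0],0,0.386],[[0,0,0],0,0.386],[[0,0,0],0,0.387],[[0,0,0],0,0.387],[[0,0,0],0,0.387]]' --newtons 20

```text
clock: 8.95
ee_pos: [0.6388, -0.3235, 0.0803]
ee_rot: [1.0, -0.009, 0.0, 0.0]
wrist_force: [-0.0, -0.9, -1.4]
opening: 0.385
```

```bash
cat >> h.py <<'E'
def rim():
    "rows (full wrist picture, x1) of bright/dark edges along the middle column"
    st=stat();c=manip.camera("wrist");g=cv2.cvtColor(np.array(c["pixels"]),cv2.COLOR_RGB2GRAY)[200:345,236:276]
    m=np.median(g,1); d=np.diff(m); print([(i+200,int(m[i]),int(m[i+1])) for i in range(len(d)) if abs(d[i])>25]); return st,c
E
python3 -c "
from h import *
st,c=rim()
save(c,'w4.png',(180,384,100,412),1.5)
for n in('w2.png','w3.png'):
    g=cv2.imread('pics/'+n,0); print(n,g.shape)
g=cv2.resize(cv2.imread('pics/w2.png',0),(512,384))[200:345,236:276]; m=np.median(g,1);d=np.diff(m); print([(i+200,int(m[i]),int(m[i+1])) for i in range(len(d)) if abs(d[i])>25])
"
```

```text
8.95 [ 0.6388 -0.3235  0.0803] [ -1. -91.] op 0.3852 F [-0.04 -0.94 -1.43] T [-0.048 -0.106 -0.009]
[(237, 134, 69), (241, 55, 19), (266, 17, 43), (267, 43, 74), (272, 61, 30), (297, 24, 85), (298, 85, 141), (335, 128, 68), (336, 68, 26)]
w2.png (576, 768)
w3.png (306, 468)
[(228, 127, 97), (244, 45, 16), (266, 16, 48), (269, 70, 42), (270, 42, 15), (298, 29, 103), (299, 103, 145), (335, 119, 66), (336, 66, 21)]
```

Emit:
step_arm --moves '[[[0,0,0],0,0.388],[[0,0,0],0,0.388],[[0,0,0],0,0.388],[[0,0,0],0,0.389],[[0,0,0],0,0.389],[[0,0,0],0,0.389],[[0,0,0],0,0.39],[[0,0,0],0,0.39],[[0,0,0],0,0.39],[[0,0,0],0,0.39]]' --newtons 20

```text
clock: 10.25
ee_pos: [0.6388, -0.3234, 0.0803]
ee_rot: [1.0, -0.009, 0.0, 0.0]
wrist_force: [-0.0, -1.0, -1.1]
opening: 0.393
```

```bash
python3 -c "
from h import *
st,c=rim()
save(c,'w5.png',(180,384,100,412),1.5)"
```

```text
10.25 [ 0.6388 -0.3234  0.0803] [ -1. -91.] op 0.3927 F [-0.05 -0.96 -1.14] T [-0.039 -0.002 -0.013]
[(223, 141, 92), (224, 92, 66), (228, 95, 69), (229, 69, 22), (267, 37, 88), (274, 87, 43), (275, 43, 17), (291, 29, 88), (292, 88, 148), (335, 119, 63), (336, 63, 25)]
```

Emit:
step_arm --moves '[[[-0.003,0,-0.006],0,0.39],[[-0.006,0,-0.012],0,0.39],[[-0.009,0,-0.018],0,0.39],[[-0.012,0,-0.024],0,0.39],[[-0.015,0,-0.03],0,0.39],[[-0.018,0,-0.035],0,0.39],[[-0.02,0,-0.04],0,0.39],[[-0.02,0,-0.04],0,0.39],[[-0.02,0,-0.04],0,0.39],[[-0.02,0,-0.04],0,0.39]]' --newtons 20

```text
clock: 11.55
ee_pos: [0.6187, -0.3229, 0.1199]
ee_rot: [1.0, -0.009, -0.0, -0.0]
wrist_force: [0.4, 0.3, -2.3]
opening: 0.389
```

```bash
python3 -c "
from h import *
st,c=rim()
save(c,'w6.png',(180,384,100,412),1.5)"
```

```text
11.55 [ 0.6187 -0.3229  0.1199] [ -1. -91.] op 0.3891 F [ 0.38  0.26 -2.35] T [ 0.02  -0.123 -0.036]
[(217, 151, 118), (223, 107, 81), (224, 81, 32), (267, 26, 80), (268, 80, 106), (270, 110, 139), (271, 139, 171), (273, 157, 122), (275, 113, 59), (276, 59, 19), (287, 34, 103), (288, 103, 151), (335, 126, 76), (336, 76, 26)]
```

View pics/w6.png

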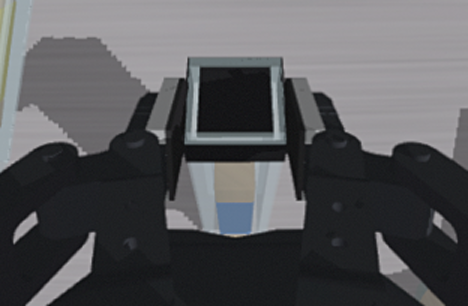

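```bash
cat >> h.py <<'E'
def tilt(c,st,corn):
    "end-face corners TL,TR,BR,BL (px) -> mouth-down tilt in deg, end centre, mouth lower-edge height"
    s=.017; O=np.array([[-s,s,0],[s,s,0],[s,-s,0],[-s,-s,0]],float)
    n,rv,tv,e=cv2.solvePnPGeneric(O,np.array(corn,float),np.array(c["camera_matrix"]),np.array(c["dist_coeffs"]),flags=cv2.SOLVEPNP_IPPE_SQUARE)
    T=np.eye(4);T[:3,:3]=R.from_quat(st["ee_rot"]).as_matrix();T[:3,3]=st["ee_pos"];T=T@np.array(c["hand_eye"])
    for r,t,ee in zip(rv,tv,e.ravel()):
        nrm=T[:3,:3]@cv2.Rodrigues(r)[0][:,2]; cen=T[:3,:3]@t.ravel()+T[:3,3]
        th=np.arcsin(nrm[2]); m=cen-.15*nrm
        print("tilt",np.degrees(th).round(1),"n",nrm.round(2),"c",cen.round(3),"mouth",m.round(3),"lowz",(m[2]-.017*np.cos(th)).round(3),"err",ee.round(2))
E
python3 -c "
from h import *
st,c=rim()
f=lambda x,y:(x/1.5+100,y/1.5+180)
tilt(c,st,[f(188,57),f(282,57),f(286,143),f(186,143)])
g=cv2.cvtColor(np.array(c['pixels']),cv2.COLOR_RGB2GRAY)"
```

```text
11.6 [ 0.6187 -0.3229  0.1199] [ -1. -91.] op 0.3934 F [ 0.02 -0.18 -1.65] T [-0.028 -0.059 -0.059]
[(217, 151, 118), (223, 107, 81), (224, 81, 32), (267, 26, 80), (268, 80, 106), (270, 110, 139), (271, 139, 172), (273, 157, 120), (275, 112, 59), (276, 59, 19), (287, 34, 102), (288, 102, 151), (335, 126, 76), (336, 76, 27)]
tilt 34.6 n [ 0.82 -0.03  0.57] c [ 0.619 -0.324  0.116] mouth [ 0.495 -0.319  0.031] lowz 0.017 err 0.76
tilt 87.7 n [-0.03  0.02  1.  ] c [ 0.618 -0.324  0.118] mouth [ 0.623 -0.327 -0.032] lowz -0.033 err 1.55
```

Emit:
step_arm --moves '[[[-0.004,0,-0.01],0,0.388],[[-0.008,0,-0.02],0,0.388],[[-0.008,0,-0.024],0,0.388],[[-0.008,0,-0.024],0,0.391],[[-0.008,0,-0.024],0,0.391],[[-0.008,0,-0.024],0,0.391],[[-0.008,0,-0.024],0,0.392],[[-0.008,0,-0.024],0,0.392],[[-0.008,0,-0.024],0,0.392],[[-0.008,0,-0.024],0,0.38]]' --newtons 20

```text
clock: 12.9
ee_pos: [0.6108, -0.323, 0.1443]
ee_rot: [1.0, -0.009, -0.0, 0.0]
wrist_force: [0.2, 0.3, -2.1]
opening: 0.39
```

```bash
cat >> h.py <<'E'
def auto(c,st):
    "find the end face (grey rim round dark square) between the pads and give its tilt"
    im=np.array(c["pixels"]); g=cv2.cvtColor(im,cv2.COLOR_RGB2GRAY)
    m=((g[190:300,215:297]<42)*255).astype(np.uint8)
    n,l,s,cen=cv2.connectedComponentsWithStats(m)
    for i in range(1,n):
        if s[i][4]>300: print("blob",s[i][:4]+[215,190,0,0],s[i][4],cen[i].round(0)+[215,190])
    e=g[190:300,:]; 
E
python3 -c "
from h import *
st,c=rim()
save(c,'w7.png',(180,384,100,412),1.5);auto(c,st)"
```

```text
12.9 [ 0.6108 -0.323   0.1443] [ -1. -91.] op 0.3903 F [ 0.2   0.28 -2.15] T [ 0.029 -0.093 -0.056]
[(214, 150, 113), (221, 103, 37), (267, 21, 63), (268, 63, 106), (270, 130, 169), (273, 167, 131), (275, 116, 85), (276, 85, 36), (283, 11, 50), (284, 50, 149), (324, 127, 154), (335, 156, 85), (336, 85, 27)]
blob [232 222  50  46] 2213 [256. 245.]
blob [215 231  82  69] 1341 [253. 269.]
```

View pics/w7.png

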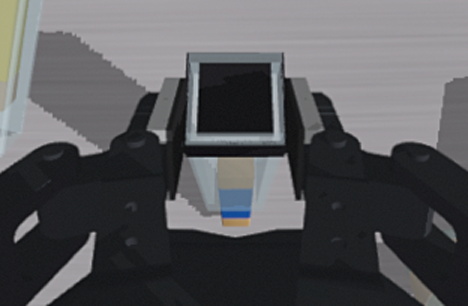

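```bash
python3 -c "
from h import *
st=stat();c=manip.camera('wrist')
f=lambda x,y:(x/1.5+100,y/1.5+180)
tilt(c,st,[f(187,52),f(283,52),f(286,143),f(186,143)])
s=manip.camera('scene');q=proj(s,[[.5,-.32,.0]])[0].astype(int);print(q)
save(s,'s1.png',(q[1]-60,q[1]+70,max(q[0]-90,0),q[0]+90),4)"
```

```text
12.95 [ 0.6108 -0.323   0.1443] [ -1. -91.] op 0.3817 F [ 0.07 -0.32 -0.89] T [ 0.03  -0.075  0.017]
tilt 40.3 n [ 0.76 -0.04  0.65] c [ 0.613 -0.324  0.142] mouth [ 0.498 -0.318  0.045] lowz 0.032 err 0.82
tilt 86.5 n [0.06 0.02 1.  ] c [ 0.612 -0.324  0.143] mouth [ 0.603 -0.327 -0.007] lowz -0.008 err 1.11
[171 263]
```

View pics/s1.png

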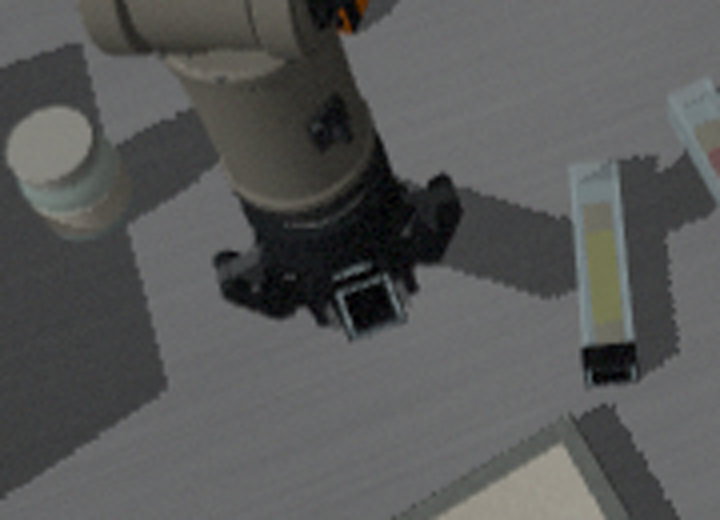

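Emit:
step_arm --moves '[[[0.006,0,0.003],0,0.387],[[0.012,0,0.009],0,0.387],[[0.018,0,0.018],0,0.387],[[0.023,0,0.028],0,0.387],[[0.028,0,0.038],0,0.387],[[0.033,0,0.048],0,0.387],[[0.038,0,0.058],0,0.387],[[0.042,0,0.068],0,0.387],[[0.046,0,0.078],0,0.387],[[0.046,0,0.078],0,0.387]]' --newtons 20

```text
clock: 14.3
ee_pos: [0.656, -0.3232, 0.0646]
ee_rot: [1.0, -0.009, -0.001, -0.001]
wrist_force: [-0.6, 0.2, -0.4]
opening: 0.391
```

```bash
python3 -c "
from h import *
st,c=rim()
save(c,'w8.png',(180,384,100,412),1.5);auto(c,st)
g=cv2.cvtColor(np.array(c['pixels']),cv2.COLOR_RGB2GRAY)
for r in (225,235,245,255,262): 
  e=np.abs(np.diff(g[r].astype(int)));print(r,[(i,g[r,i],g[r,i+1]) for i in range(215,297) if e[i]>25])
"
```

```text
14.3 [ 0.656  -0.3232  0.0646] [ -1. -91.] op 0.3906 F [-0.63  0.16 -0.36] T [-0.014  0.174 -0.014]
[(227, 138, 109), (232, 75, 33), (266, 32, 75), (272, 87, 49), (273, 49, 17), (292, 15, 56), (293, 56, 130), (294, 130, 173), (335, 138, 70), (336, 70, 22)]
blob [215 229  82  71] 2206 [254. 275.]
blob [232 233  50  34] 1610 [256. 250.]
225 [(222, np.uint8(98), np.uint8(146))]
235 [(218, np.uint8(95), np.uint8(35)), (223, np.uint8(37), np.uint8(85)), (224, np.uint8(85), np.uint8(52)), (226, np.uint8(32), np.uint8(76)), (227, np.uint8(76), np.uint8(109)), (233, np.uint8(109), np.uint8(30)), (278, np.uint8(20), np.uint8(63)), (279, np.uint8(63), np.uint8(134)), (284, np.uint8(128), np.uint8(90)), (285, np.uint8(90), np.uint8(44)), (287, np.uint8(47), np.uint8(100)), (289, np.uint8(117), np.uint8(36)), (293, np.uint8(21), np.uint8(48)), (294, np.uint8(48), np.uint8(90))]
245 [(215, np.uint8(93), np.uint8(47)), (216, np.uint8(47), np.uint8(20)), (224, np.uint8(26), np.uint8(58)), (226, np.uint8(50), np.uint8(81)), (228, np.uint8(84), np.uint8(124)), (232, np.uint8(110), np.uint8(32)), (279, np.uint8(17), np.uint8(66)), (280, np.uint8(66), np.uint8(134)), (284, np.uint8(114), np.uint8(82)), (288, np.uint8(53), np.uint8(20)), (296, np.uint8(23), np.uint8(57))]
255 [(224, np.uint8(25), np.uint8(85)), (228, np.uint8(83), np.uint8(127)), (231, np.uint8(140), np.uint8(46)), (232, np.uint8(46), np.uint8(7)), (280, np.uint8(21), np.uint8(90)), (281, np.uint8(90), np.uint8(165)), (283, np.uint8(157), np.uint8(119)), (284, np.uint8(119), np.uint8(80)), (288, np.uint8(79), np.uint8(25))]
262 [(223, np.uint8(22), np.uint8(67)), (228, np.uint8(95), np.uint8(146)), (230, np.uint8(154), np.uint8(73)), (231, np.uint8(73), np.uint8(16)), (280, np.uint8(17), np.uint8(50)), (281, np.uint8(50), np.uint8(119)), (282, np.uint8(119), np.uint8(164)), (284, np.uint8(150), np.uint8(95)), (289, np.uint8(59), np.uint8(19))]
```

Emit:
step_arm --moves '[[[0.003,0,0.008],0,0.388],[[0.006,0,0.016],0,0.388],[[0.008,0,0.024],0,0.388],[[0.01,0,0.031],0,0.388],[[0.012,0,0.038],0,0.388],[[0.013,0,0.042],0,0.388],[[0.013,0,0.043],0,0.41],[[0.013,0,0.043],0,0.44],[[0.013,0,0.043],0,0.6],[[0.013,0,0.043],0,1]]' --newtons 20

```text
clock: 15.6
ee_pos: [0.6699, -0.3241, 0.0236]
ee_rot: [1.0, -0.009, 0.0, 0.0]
wrist_force: [0.3, 0.9, -0.4]
opening: 0.796
```

Emit:
step_arm --moves '[[[0,0,-0.03],0,1],[[0,0,-0.08],0,1],[[-0.04,0,-0.13],0,1],[[-0.09,0,-0.18],0,1],[[-0.12,0,-0.18],0,1],[[-0.12,0,-0.18],0,1],[[-0.12,0,-0.18],0,1],[[-0.12,0,-0.18],0,1],[[-0.12,0,-0.18],0,1],[[-0.12,0,-0.18],0,1]]'

```text
clock: 16.85
ee_pos: [0.5502, -0.3216, 0.2027]
ee_rot: [1.0, -0.008, -0.0, -0.0]
wrist_force: [0.2, -0.4, -0.2]
opening: 0.997
```

```bash
python3 -c "
from h import *
st=stat();c=manip.camera('wrist')
save(c,'w9.png',None,1.5)"
```

```text
16.85 [ 0.5502 -0.3216  0.2027] [ -1. -91.] op 0.9969 F [ 0.19 -0.41 -0.16] T [0.004 0.008 0.017]
```

View pics/w9.png

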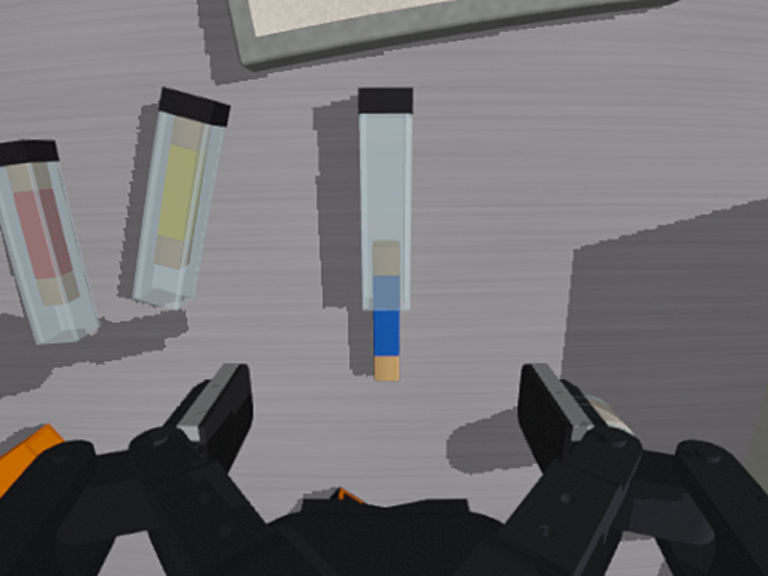

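```bash
python3 -c "
from h import *
st=manip.get_obs();c=manip.camera('wrist')
f=lambda x,y:np.array((x/1.5,y/1.5))
for uv,z in (((386,380),.004),((386,356),.024),((386,308),.034),((386,241),.024),((386,90),.034)): print(uv,atz(c,f(*uv),z,st).round(4))
g=cv2.cvtColor(np.array(c['pixels']),cv2.COLOR_RGB2GRAY); im=np.array(c['pixels']); print([im[r,257].tolist() for r in range(234,260,2)])
"
```

```text
(386, 380) [ 0.4412 -0.3213  0.004 ]
(386, 356) [ 0.4724 -0.3218  0.024 ]
(386, 308) [ 0.5148 -0.3225  0.034 ]
(386, 241) [ 0.5617 -0.3233  0.024 ]
(386, 90) [ 0.6614 -0.325   0.034 ]
[[25, 86, 163], [41, 81, 162], [185, 150, 99], [179, 147, 98], [179, 147, 98], [178, 146, 99], [180, 146, 99], [179, 146, 99], [179, 145, 99], [182, 148, 99], [143, 139, 140], [147, 144, 148], [147, 145, 148]]
```

Emit:
step_arm --moves '[[[-0.03,0,0.05],0,1],[[-0.062,0,0.1],0,0.7],[[-0.062,0,0.15],0,0.7],[[-0.062,0,0.18],0,0.7],[[-0.062,0,0.195],0,0.7],[[-0.062,0,0.195],0,0.7],[[-0.062,0,0.195],0,0],[[-0.062,0,0.195],0,0],[[-0.062,0,0.195],0,0],[[-0.062,0,0.195],0,0]]' --newtons 40

```text
clock: 18.2
ee_pos: [0.489, -0.3215, 0.0099]
ee_rot: [1.0, -0.009, 0.001, 0.001]
wrist_force: [-1.2, 0.2, 5.6]
opening: 0.22
```

Emit:
step_arm --moves '[[[0,0,-0.001],0,0],[[-0.01,0,-0.001],0,0],[[-0.02,0,-0.001],0,0],[[-0.03,0,-0.001],0,0],[[-0.045,0,-0.001],0,0],[[-0.06,0,-0.001],0,0],[[-0.075,0,-0.002],0,0],[[-0.075,0,-0.02],0,0],[[-0.075,0,-0.06],0,0],[[-0.075,0,-0.12],0,0]]' --newtons 40

```text
clock: 19.45
ee_pos: [0.4086, -0.3179, 0.1264]
ee_rot: [1.0, -0.009, -0.004, -0.002]
wrist_force: [0.8, -1.0, -0.1]
opening: 0.221
```

```bash
python3 -c "
from h import *
st=stat()
print(go([.44,.10,.20],90))"
```

```text
19.45 [ 0.4086 -0.3179  0.1264] [ -1.1 -91.1] op 0.2214 F [ 0.77 -0.98 -0.07] T [-0.055 -0.117  0.018]
(array([ 0.023 , -0.4188, -0.0718]), np.float64(-0.0059))
```

Emit:
step_arm --moves '[[[0,0,-0.05],0,0],[[0.01,-0.05,-0.09],0,0],[[0.02,-0.1,-0.09],0,0],[[0.03,-0.16,-0.09],0,0],[[0.04,-0.22,-0.09],0,0],[[0.04,-0.28,-0.09],0,0],[[0.04,-0.34,-0.09],0,0],[[0.04,-0.4,-0.09],0,0],[[0.04,-0.46,-0.09],0,0],[[0.04,-0.5,-0.09],0,0]]'

```text
clock: 20.7
ee_pos: [0.4592, 0.1814, 0.2169]
ee_rot: [1.0, -0.007, -0.002, 0.001]
wrist_force: [0.7, -0.6, -1.0]
opening: 0.22
```

Emit:
step_arm --moves '[[[0,-0.06,0],0,0],[[0,-0.1,0],-0.006,0],[[0,-0.118,0],-0.006,0],[[0,-0.118,0],-0.006,0],[[0,-0.118,0],-0.006,0],[[0,-0.118,0],-0.006,0],[[0,-0.118,0],-0.006,0],[[0,-0.118,0],-0.006,0],[[0,-0.118,0],-0.006,0],[[0,-0.118,0],-0.006,0]]'

```text
clock: 21.95
ee_pos: [0.4636, 0.2978, 0.2183]
ee_rot: [1.0, 0.001, -0.0, 0.0]
wrist_force: [-0.7, 0.4, -0.7]
opening: 0.22
```

```bash
python3 -c "
from h import *
st=stat();c=manip.camera('wrist')
save(c,'w10.png',None,1.5)"
```

```text
21.95 [0.4636 0.2978 0.2183] [  0.1 -89.9] op 0.2202 F [-0.75  0.42 -0.67] T [-0.021  0.043 -0.002]
```

View pics/w10.png

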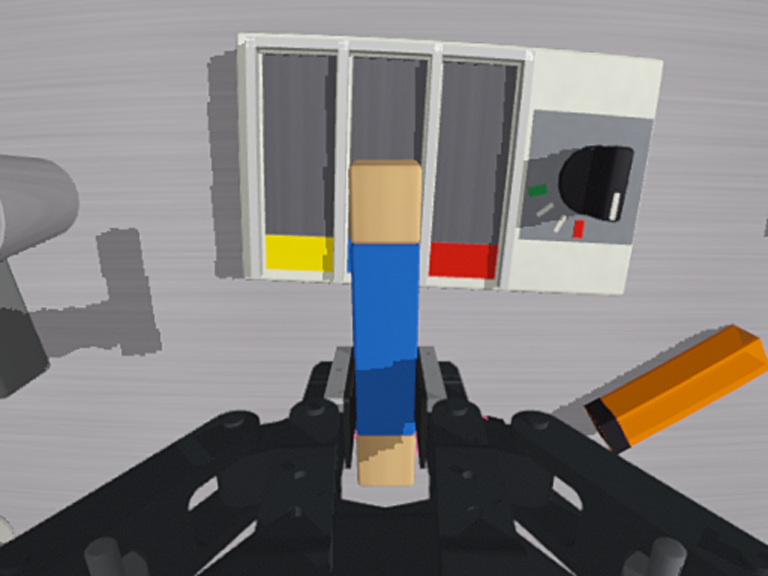

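```bash
python3 -c "
from h import *
st=manip.get_obs();c=manip.camera('wrist')
f=lambda x,y:np.array((x/1.5,y/1.5))
for uv,z in (((264,271),.034),((331,272),.034),((430,277),.034),((495,279),.034),((443,62),.034),((520,66),.034),((262,52),.034),((338,55),.034),((245,278),0.034),((625,293),.034)): print(uv,atz(c,f(*uv),z,st).round(4))
for q in('lane_red','lane_blue','lane_yellow','knob_grip'):
  for r in manip.tip_of(q,c)[:2]:
    v,u=r['position'];print(q,r['score'],int(v*1.5),int(u*1.5),atz(c,(u,v),.069 if q[0]=='k' else .034,st).round(4))
#stick ends, top face height = grasp
for uv in ((386,160),(386,485)): print(atz(c,f(*uv),.2183+.0,st), atz(c,f(*uv),.235,st))
"
```

```text
(264, 271) [0.4519 0.3865 0.034 ]
(331, 272) [0.4511 0.3368 0.034 ]
(430, 277) [0.4473 0.2637 0.034 ]
(495, 279) [0.4458 0.2152 0.034 ]
(443, 62) [0.5947 0.2588 0.034 ]
(520, 66) [0.5931 0.2072 0.034 ]
(262, 52) [0.6015 0.3784 0.034 ]
(338, 55) [0.599  0.3281 0.034 ]
(245, 278) [0.4465 0.4012 0.034 ]
(625, 293) [0.4349 0.1137 0.034 ]
lane_red 0.72 166 471 [0.5267 0.2367 0.034 ]
lane_blue 0.57 171 380 [0.5233 0.3001 0.034 ]
lane_yellow 0.56 162 298 [0.5294 0.3568 0.034 ]
knob_grip 0.89 182 609 [0.5194 0.1543 0.069 ]
[0.53412757 0.29703735 0.2183    ] [0.53440177 0.29709778 0.235     ]
[0.41625845 0.29685496 0.2183    ] [0.43038462 0.29693683 0.235     ]
```

Emit:
step_arm --moves '[[[0.03,0,0.05],0.015,0],[[0.045,0,0.1],0.015,0],[[0.045,0,0.14],0.015,0],[[0.045,0,0.16],0.015,0],[[0.045,0,0.168],0.015,0],[[0.045,0,0.173],0.015,0],[[0.045,0,0.173],0.015,0],[[0.045,0,0.173],0.015,0.28],[[0.045,0,0.173],0.015,0.35],[[0.045,0,0.173],0.015,0.4]]'

```text
clock: 23.5
ee_pos: [0.5089, 0.2979, 0.0457]
ee_rot: [1.0, -0.023, 0.0, -0.0]
wrist_force: [-0.3, 0.7, -0.4]
opening: 0.403
```

Emit:
step_arm --moves '[[[0,0,-0.03],0,0.45],[[0,0,-0.08],0,0.6],[[0,0,-0.13],0,1],[[0,0.05,-0.17],0,1],[[0,0.11,-0.17],0,1],[[0,0.17,-0.17],0,1],[[0,0.22,-0.17],0,1],[[0,0.22,-0.17],0,1],[[0,0.22,-0.17],0,1],[[0,0.22,-0.17],0,1]]'

```text
clock: 24.75
ee_pos: [0.4984, 0.0801, 0.2154]
ee_rot: [1.0, -0.021, 0.0, -0.0]
wrist_force: [-0.3, -1.2, 0.0]
opening: 0.997
```

```bash
python3 -c "
from h import *
st=stat();c=manip.camera('top')
save(c,'t1.png',(90,220,90,260),4)
im=np.array(c['pixels']).astype(int)
m=((im[:,:,2]-im[:,:,0]>60)*255).astype(np.uint8)
n,l,s,cen=cv2.connectedComponentsWithStats(m)
for i in range(1,n):
  if s[i][4]>20: print(s[i],cen[i].round(1),atz(c,cen[i],.054).round(3))
w=manip.camera('wrist');save(w,'w11.png',None,1.5)
print(manip.tip_of('tube_a_center',w)[:3])
"
```

```text
24.75 [0.4984 0.0801 0.2154] [ -2.4 -92.4] op 0.997 F [-0.28 -1.23  0.03] T [0.038 0.002 0.005]
[247  42   9  10  67] [250.8  46.4] [ 0.865 -0.007  0.054]
[142 151   8  20 147] [145.6 160.6] [0.522 0.296 0.054]
[138 179  14   8  74] [145.2 182.6] [0.458 0.295 0.054]
[481 244  31  14 126] [495.6 253.7] [ 0.257 -0.739  0.054]
[480 304  32  42 422] [494.3 322.8] [ 0.051 -0.737  0.054]
[  28  348   56   36 1218] [ 53.4 367.2] [-0.091  0.567  0.054]
[{'position': [286.7, 286.3], 'score': 0.72}, {'position': [108.9, 390.2], 'score': 0.62}]
```

View pics/w11.png

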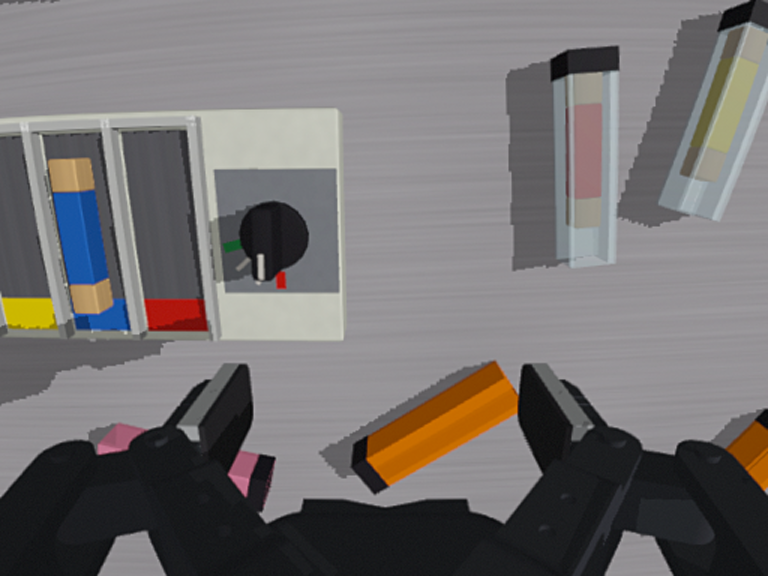

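```bash
python3 -c "
from h import *
print(go([.60,-.065,.22],91))"
```

```text
(array([ 0.1076,  0.14  , -0.0048]), np.float64(-0.0193))
```

Emit:
step_arm --moves '[[[0.05,0.05,-0.005],-0.019,1],[[0.108,0.1,-0.005],-0.019,1],[[0.108,0.14,-0.005],-0.019,1],[[0.108,0.14,-0.005],-0.019,1],[[0.108,0.14,-0.005],-0.019,1],[[0.108,0.14,-0.005],-0.019,1],[[0.108,0.14,-0.005],-0.019,1],[[0.108,0.14,-0.005],-0.019,1],[[0.108,0.14,-0.005],-0.019,1],[[0.108,0.14,-0.005],-0.019,1]]' --newtons 20

```text
clock: 26.15
ee_pos: [0.6, -0.0668, 0.2203]
ee_rot: [1.0, 0.007, 0.0, 0.0]
wrist_force: [0.9, 0.1, -0.4]
opening: 1.004
```

```bash
cat >> h.py <<'E'
def capfind(c,st,y0=None):
    "dark caps seen from above: far/near edge middle at z .034 for blobs in the upper picture"
    im=np.array(c["pixels"]).astype(int); m=((im.max(2)<50)*255).astype(np.uint8); m[235:]=0
    n,l,s,cen=cv2.connectedComponentsWithStats(m)
    for i in range(1,n):
        if 250<s[i][4]<3000:
            p=np.argwhere(l==i)[:,::-1]; (cx,cy),(w,h),a=cv2.minAreaRect(p.astype(np.float32))
            print("cap",s[i],"rect",round(w),round(h),round(a,1),"top-mid",atz(c,(cen[i][0],s[i][1]),.034,st).round(4),"cen",atz(c,cen[i],.034,st).round(4))
def stickfind(c,st,col,z=.024):
    im=np.array(c["pixels"]).astype(int); r,g,b=im[:,:,0],im[:,:,1],im[:,:,2]
    m={"red":(r-g>40)&(r-b>30)&(abs(g-b)<45),"yellow":(r-b>60)&(abs(r-g)<40),"blue":(b-r>60)}[col]
    m=(m*255).astype(np.uint8); n,l,s,cen=cv2.connectedComponentsWithStats(m)
    for i in range(1,n):
        if s[i][4]>60:
            p=np.argwhere(l==i)[:,::-1]; q=cv2.boxPoints(cv2.minAreaRect(p.astype(np.float32)))
            print(col,s[i],im[l==i].mean(0).round(),"cen",atz(c,cen[i],z,st).round(4))
E
python3 -c "
from h import *
st=stat();c=manip.camera('wrist');save(c,'w12.png',None,1.5)
capfind(c,st);stickfind(c,st,'red')"
```

```text
26.15 [ 0.6    -0.0668  0.2203] [  0.8 -89.2] op 1.0041 F [ 0.86  0.12 -0.44] T [ 0.029 -0.028 -0.006]
cap [234   0  51  16 354] rect 10 51 72.0 top-mid [ 0.7695 -0.0628  0.034 ] cen [ 0.7642 -0.0628  0.034 ]
cap [350 108  43  24 555] rect 41 15 17.9 top-mid [ 0.6687 -0.1874  0.034 ] cen [ 0.6578 -0.1885  0.034 ]
cap [455 116  48  17 600] rect 47 13 4.4 top-mid [ 0.6647 -0.3099  0.034 ] cen [ 0.656  -0.3116  0.034 ]
cap [238 135  33  18 496] rect 16 32 86.8 top-mid [ 0.638 -0.064  0.034] cen [ 0.6287 -0.0641  0.034 ]
cap [ 40 219  45  16 520] rect 15 44 90.0 top-mid [0.538  0.1629 0.034 ] cen [0.5264 0.165  0.034 ]
red [ 72 255   7  10  61] [155.  37.  33.] cen [0.4779 0.164  0.024 ]
red [  0 263  34  20 527] [165.  27.  20.] cen [0.4545 0.2525 0.024 ]
```

Emit:
step_arm --moves '[[[0.042,-0.002,0.05],-0.011,1],[[0.042,-0.002,0.11],-0.011,1],[[0.042,-0.002,0.16],-0.011,1],[[0.042,-0.002,0.185],-0.011,1],[[0.042,-0.002,0.199],-0.011,1],[[0.042,-0.002,0.199],-0.011,1],[[0.042,-0.002,0.199],-0.011,0],[[0.042,-0.002,0.199],-0.011,0],[[0.042,-0.002,0.199],-0.011,0],[[0.042,-0.002,0.199],-0.011,0]]' --newtons 20

```text
clock: 27.45
ee_pos: [0.6428, -0.0642, 0.0226]
ee_rot: [1.0, 0.024, 0.001, 0.0]
wrist_force: [-0.9, -0.6, 3.7]
opening: 0.381
```

Emit:
step_arm --moves '[[[0,0,-0.015],0,0],[[-0.002,0,-0.03],0,0],[[-0.004,0,-0.045],0,0],[[-0.008,0,-0.06],0,0],[[-0.014,0,-0.075],0,0],[[-0.02,0,-0.09],0,0],[[-0.028,0,-0.105],0,0.38],[[-0.035,0,-0.113],0,0.385],[[-0.035,0,-0.113],0,0.387],[[-0.035,0,-0.113],0,0.388]]' --newtons 20

```text
clock: 28.7
ee_pos: [0.6067, -0.066, 0.1337]
ee_rot: [1.0, 0.024, -0.0, -0.0]
wrist_force: [-0.4, -0.4, -1.3]
opening: 0.391
```

```bash
python3 -c "
from h import *
st,c=rim();auto(c,st);stickfind(c,st,'red')"
```

```text
28.7 [ 0.6067 -0.066   0.1337] [  2.8 -87.2] op 0.3911 F [-0.36 -0.37 -1.31] T [-0.013 -0.052 -0.005]
[(216, 152, 91), (217, 91, 38), (218, 38, 82), (219, 82, 120), (223, 104, 50), (269, 22, 65), (270, 65, 108), (275, 135, 100), (277, 93, 60), (278, 60, 25), (285, 21, 58), (286, 58, 118), (335, 165, 90), (336, 90, 28)]
blob [232 225  50  45] 2143 [256. 247.]
blob [215 232  82  68] 1360 [253. 270.]
red [ 21 296   9  11  69] [173.  38.  33.] cen [0.4745 0.1666 0.024 ]
```

```bash
cat >> h.py <<'E'
def col(c):
    im=np.array(c["pixels"]); print([(r,np.median(im[r,250:262],0).astype(int).tolist()) for r in range(284,337,4)])
E
python3 -c "
from h import *
c=manip.camera('wrist');col(c)
b=cv2.imread('pics/w7.png'); print([(r,np.median(b[int((r-180)*1.5),225:243],0).astype(int)[::-1].tolist()) for r in range(284,337,4)])"
```

```text
[(284, [149, 153, 158]), (288, [160, 157, 160]), (292, [159, 157, 160]), (296, [160, 157, 160]), (300, [157, 154, 158]), (304, [158, 155, 158]), (308, [161, 158, 161]), (312, [160, 157, 160]), (316, [159, 155, 159]), (320, [160, 157, 160]), (324, [162, 161, 164]), (328, [159, 157, 161]), (332, [159, 157, 160]), (336, [167, 165, 168])]
[(284, [36, 34, 32]), (288, [146, 140, 127]), (292, [143, 138, 125]), (296, [143, 137, 125]), (300, [137, 133, 122]), (304, [139, 134, 121]), (308, [87, 114, 143]), (312, [88, 114, 143]), (316, [88, 113, 141]), (320, [81, 116, 159]), (324, [23, 73, 153]), (328, [166, 134, 89]), (332, [162, 159, 163]), (336, [164, 162, 165])]
```

```bash
python3 -c "
from h import *
st=stat();c=manip.camera('wrist');s=manip.camera('top')
a=np.array(c['pixels'])[180:384,100:412]; q=proj(s,[[.55,-.07,.06]])[0].astype(int); b=np.array(s['pixels'])[q[1]-51:q[1]+51,q[0]-60:q[0]+60]
cv2.imwrite('pics/w13.png',np.hstack([cv2.resize(a,(468,306)),cv2.resize(b,(330,306),interpolation=cv2.INTER_CUBIC)])[:,:,::-1])"
```

```text
28.8 [ 0.6072 -0.0658  0.1338] [  2.8 -87.2] op 0.3904 F [ 0.84  1.29 -0.61] T [ 0.065 -0.039  0.005]
```

View pics/w13.png

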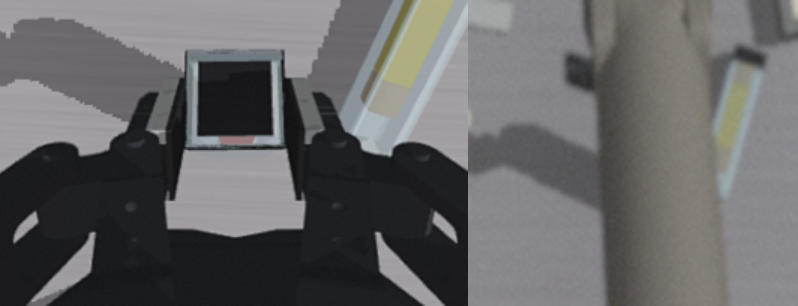

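```bash
python3 -c "
from h import *
st=stat();c=manip.camera('wrist')
f=lambda x,y:(x/1.5+100,y/1.5+180)
for t in (50,52): tilt(c,st,[f(185.5,t),f(284.5,t),f(284.5,148.5),f(185.5,148.5)])
"
```

```text
28.9 [ 0.6071 -0.0658  0.1338] [  2.8 -87.2] op 0.3882 F [1.37 0.07 0.07] T [0.026 0.021 0.002]
tilt 73.5 n [0.28 0.01 0.96] c [ 0.608 -0.066  0.134] mouth [ 0.566 -0.068 -0.01 ] lowz -0.015 err 0.07
tilt 53.0 n [0.6  0.03 0.8 ] c [ 0.609 -0.066  0.134] mouth [ 0.519 -0.071  0.014] lowz 0.004 err 0.82
tilt 78.5 n [0.2  0.01 0.98] c [ 0.608 -0.066  0.134] mouth [ 0.578 -0.068 -0.013] lowz -0.016 err 0.29
tilt 47.6 n [0.67 0.03 0.74] c [ 0.609 -0.066  0.134] mouth [ 0.508 -0.071  0.023] lowz 0.011 err 1.04
```

Emit:
step_arm --moves '[[[0.008,0,0.003],0,0.385],[[0.015,0,0.007],0,0.385],[[0.022,0,0.012],0,0.385],[[0.028,0,0.017],0,0.385],[[0.034,0,0.022],0,0.385],[[0.034,0,0.022],0,0],[[0.034,0,0.022],0,0],[[0.034,0,0.01],0,0],[[0.034,0,0],0,0],[[0.034,0,-0.005],0,0]]' --newtons 25

```text
clock: 30.2
ee_pos: [0.6407, -0.0644, 0.1399]
ee_rot: [1.0, 0.024, -0.0, 0.0]
wrist_force: [0.2, -0.5, -0.7]
opening: 0.377
```

```bash
python3 -c "
from h import *
st,c=rim();auto(c,st);col(c)"
```

```text
30.2 [ 0.6407 -0.0644  0.1399] [  2.8 -87.2] op 0.3766 F [ 0.18 -0.52 -0.7 ] T [-0.002 -0.071  0.003]
[(213, 148, 65), (215, 48, 94), (216, 94, 121), (220, 110, 69), (221, 69, 30), (269, 32, 109), (270, 109, 152), (275, 143, 108), (277, 104, 59), (278, 59, 22), (280, 16, 49), (281, 49, 106), (335, 160, 89), (336, 89, 28)]
blob [232 222  50  48] 2308 [256. 246.]
blob [215 232  82  68] 1099 [253. 267.]
[(284, [129, 91, 93]), (288, [132, 104, 101]), (292, [155, 159, 163]), (296, [158, 157, 161]), (300, [159, 157, 160]), (304, [161, 159, 162]), (308, [159, 157, 160]), (312, [161, 159, 162]), (316, [165, 162, 165]), (320, [159, 156, 160]), (324, [159, 157, 161]), (328, [161, 159, 162]), (332, [161, 159, 162]), (336, [167, 164, 168])]
```

```bash
cat >> h.py <<'E'
def inner(c,st):
    "tilt from the dark 26 mm square's corners"
    g=cv2.cvtColor(np.array(c["pixels"]),cv2.COLOR_RGB2GRAY); m=((g<45)*255).astype(np.uint8); m[:,:226]=0;m[:,287:]=0;m[:205]=0;m[271:]=0
    m=cv2.morphologyEx(m,cv2.MORPH_OPEN,np.ones((9,9)))
    n,l,s,cen=cv2.connectedComponentsWithStats(m); i=1+np.argmax(s[1:,4]); p=np.argwhere(l==i)[:,::-1]
    k=lambda a,b:p[np.argmax(p@[a,b])]+np.array([a*.5,b*.5])
    q=[k(-1,-1),k(1,-1),k(1,1),k(-1,1)]; print(np.array(q).tolist())
    O=np.array([[-.013,.013,0],[.013,.013,0],[.013,-.013,0],[-.013,-.013,0]])
    _,rv,tv,e=cv2.solvePnPGeneric(O,np.array(q,float),np.array(c["camera_matrix"]),np.array(c["dist_coeffs"]),flags=cv2.SOLVEPNP_IPPE_SQUARE)
    T=np.eye(4);T[:3,:3]=R.from_quat(st["ee_rot"]).as_matrix();T[:3,3]=st["ee_pos"];T=T@np.array(c["hand_eye"])
    for r,t,ee in zip(rv,tv,e.ravel()):
        nrm=T[:3,:3]@cv2.Rodrigues(r)[0][:,2]; cen=T[:3,:3]@t.ravel()+T[:3,3]; th=np.arcsin(nrm[2])
        print("tilt",np.degrees(th).round(1),"c",cen.round(3),"lowz",(cen[2]-.15*nrm[2]-.017*np.cos(th)).round(3),"err",ee.round(2))
E
python3 -c "
from h import *
st,c=rim();inner(c,st);save(c,'w14.png',(180,384,100,412),1.5)"
```

```text
30.25 [ 0.6411 -0.0643  0.1405] [  2.8 -87.2] op 0.3748 F [ 0.17  0.29 -0.17] T [ 0.017 -0.09  -0.013]
[(213, 151, 115), (220, 110, 70), (221, 70, 31), (269, 32, 109), (270, 109, 151), (274, 158, 116), (275, 116, 58), (281, 36, 106), (335, 159, 89), (336, 89, 28)]
[[232.5, 221.5], [279.5, 221.5], [280.5, 268.5], [231.5, 269.5]]
tilt 51.5 c [ 0.639 -0.065  0.133] lowz 0.005 err 0.25
tilt 75.3 c [ 0.639 -0.065  0.133] lowz -0.016 err 0.45
```

View pics/w14.png

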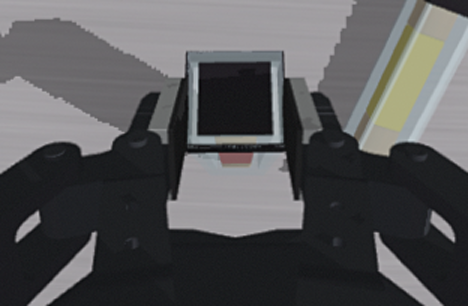

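Emit:
step_arm --moves '[[[0,0,-0.006],0,0],[[0,0,-0.012],0,0],[[0,0,-0.018],0,0],[[0,0,-0.022],0,0],[[0,0,-0.022],0,0],[[0,0,-0.022],0,0],[[0,0,-0.022],0,0],[[0,0,-0.022],0,0],[[0,0,-0.022],0,0],[[0,0,-0.022],0,0]]' --newtons 25

```text
clock: 31.55
ee_pos: [0.641, -0.0642, 0.1613]
ee_rot: [1.0, 0.024, -0.0, 0.0]
wrist_force: [-0.1, 0.1, -1.2]
opening: 0.37
```

```bash
python3 -c "
from h import *
st,c=rim();inner(c,st);col(c);stickfind(c,st,'red');save(c,'w15.png',(180,384,100,412),1.5)"
```

```text
31.55 [ 0.641  -0.0642  0.1613] [  2.8 -87.2] op 0.3705 F [-0.14  0.13 -1.21] T [ 0.057 -0.083 -0.027]
[(213, 143, 45), (215, 47, 96), (220, 108, 53), (269, 30, 101), (270, 101, 154), (275, 146, 83), (276, 83, 50), (277, 50, 25), (280, 27, 93), (281, 93, 140), (335, 160, 88), (336, 88, 27)]
[[232.5, 221.5], [279.5, 221.5], [280.5, 269.5], [231.5, 269.5]]
tilt 55.2 c [ 0.639 -0.065  0.154] lowz 0.021 err 0.03
tilt 71.7 c [ 0.639 -0.065  0.154] lowz 0.006 err 0.35
[(284, [141, 134, 118]), (288, [151, 156, 160]), (292, [153, 156, 161]), (296, [159, 156, 159]), (300, [160, 158, 161]), (304, [164, 161, 164]), (308, [159, 156, 160]), (312, [160, 157, 161]), (316, [160, 157, 160]), (320, [161, 158, 162]), (324, [159, 157, 160]), (328, [160, 157, 160]), (332, [162, 160, 163]), (336, [167, 165, 168])]
```

Emit:
step_arm --moves '[[[0.01,0,0.003],0,0],[[0.02,0,0.009],0,0],[[0.03,0,0.017],0,0],[[0.039,0,0.027],0,0],[[0.047,0,0.038],0,0],[[0.055,0,0.05],0,0],[[0.062,0,0.062],0,0],[[0.068,0,0.074],0,0],[[0.073,0,0.086],0,0],[[0.077,0,0.097],0,0]]' --newtons 20

```text
clock: 32.85
ee_pos: [0.7184, -0.0605, 0.0636]
ee_rot: [1.0, 0.024, 0.0, -0.0]
wrist_force: [0.5, 0.2, 0.8]
opening: 0.374
```

```bash
python3 -c "
from h import *
st,c=rim();inner(c,st);col(c)"
```

```text
32.85 [ 0.7184 -0.0605  0.0636] [  2.8 -87.2] op 0.3742 F [0.55 0.18 0.76] T [-0.002 -0.182  0.01 ]
[(230, 152, 101), (234, 94, 68), (235, 68, 24), (268, 40, 89), (274, 94, 50), (275, 50, 21), (294, 27, 80), (295, 80, 158), (296, 158, 195), (335, 159, 87), (336, 87, 29)]
[[234.5, 235.5], [278.5, 235.5], [280.5, 267.5], [232.5, 268.5]]
tilt 16.6 c [ 0.71  -0.061  0.05 ] lowz -0.009 err 0.34
tilt 71.8 c [ 0.71  -0.061  0.051] lowz -0.096 err 1.46
[(284, [23, 24, 25]), (288, [22, 22, 24]), (292, [22, 22, 24]), (296, [151, 161, 167]), (300, [183, 194, 199]), (304, [184, 194, 199]), (308, [171, 184, 188]), (312, [171, 184, 188]), (316, [171, 184, 188]), (320, [161, 159, 148]), (324, [163, 160, 150]), (328, [163, 160, 149]), (332, [163, 160, 149]), (336, [166, 164, 153])]
```

Emit:
step_arm --moves '[[[0.003,0,0.008],0,0],[[0.006,0,0.016],0,0],[[0.008,0,0.024],0,0],[[0.01,0,0.031],0,0],[[0.011,0,0.037],0,0],[[0.012,0,0.041],0,0],[[0.012,0,0.041],0,0.4],[[0.012,0,0.041],0,0.43],[[0.012,0,0.041],0,0.6],[[0.012,0,0.041],0,1]]' --newtons 20

```text
clock: 34.15
ee_pos: [0.7298, -0.06, 0.0233]
ee_rot: [1.0, 0.024, -0.0, 0.0]
wrist_force: [0.5, -0.5, -0.6]
opening: 0.794
```

Emit:
step_arm --moves '[[[0,0,-0.03],0,1],[[0,0,-0.08],0,1],[[-0.04,0,-0.13],0,1],[[-0.09,0,-0.18],0,1],[[-0.12,0,-0.18],0,1],[[-0.12,0,-0.18],0,1],[[-0.12,0,-0.18],0,1],[[-0.12,0,-0.18],0,1],[[-0.12,0,-0.18],0,1],[[-0.12,0,-0.18],0,1]]'

```text
clock: 35.4
ee_pos: [0.6104, -0.0656, 0.2027]
ee_rot: [1.0, 0.024, -0.0, -0.0]
wrist_force: [1.1, -0.1, 0.0]
opening: 1.001
```

```bash
cat >> h.py <<'E'
def axis(c,st,col0,step=6):
    im=np.array(c["pixels"]); print([(r,np.median(im[r,col0-3:col0+4],0).astype(int).tolist()) for r in range(50,270,step)])
E
python3 -c "
from h import *
st=stat();c=manip.camera('wrist');save(c,'w16.png',None,1.5)
capfind(c,st);stickfind(c,st,'red');axis(c,st,256)"
```

```text
35.4 [ 0.6104 -0.0656  0.2027] [  2.8 -87.2] op 1.0011 F [ 1.11 -0.12  0.02] T [ 0.023  0.012 -0.075]
cap [240   0  78  21 605] rect 10 79 74.2 top-mid [ 0.775  -0.0719  0.034 ] cen [ 0.768  -0.0723  0.034 ]
cap [239  62  36  16 571] rect 15 35 90.0 top-mid [ 0.7196 -0.061   0.034 ] cen [ 0.7128 -0.0613  0.034 ]
cap [356 122  45  26 607] rect 43 15 19.9 top-mid [ 0.6698 -0.1862  0.034 ] cen [ 0.658  -0.1879  0.034 ]
cap [463 134  49  19 674] rect 48 15 4.8 top-mid [ 0.6657 -0.3084  0.034 ] cen [ 0.6564 -0.3107  0.034 ]
red [249 207  18  14 240] [169.  40.  33.] cen [ 0.5617 -0.0696  0.024 ]
red [  0 270  22  21 361] [165.  26.  19.] cen [0.4529 0.2453 0.024 ]
[(50, [145, 142, 146]), (56, [148, 145, 148]), (62, [34, 33, 36]), (68, [34, 32, 37]), (74, [34, 32, 36]), (80, [149, 161, 166]), (86, [158, 170, 174]), (92, [159, 168, 172]), (98, [157, 168, 172]), (104, [157, 168, 173]), (110, [157, 168, 173]), (116, [156, 167, 173]), (122, [157, 168, 173]), (128, [158, 169, 173]), (134, [156, 168, 170]), (140, [157, 166, 169]), (146, [151, 148, 135]), (152, [149, 145, 135]), (158, [148, 145, 135]), (164, [144, 111, 113]), (170, [147, 112, 114]), (176, [146, 112, 114]), (182, [146, 112, 114]), (188, [146, 112, 113]), (194, [146, 112, 113]), (200, [146, 112, 113]), (206, [145, 113, 114]), (212, [172, 21, 11]), (218, [171, 17, 9]), (224, [176, 145, 97]), (230, [175, 143, 97]), (236, [175, 143, 95]), (242, [144, 141, 145]), (248, [144, 141, 145]), (254, [143, 140, 143]), (260, [146, 142, 146]), (266, [144, 142, 145])]
```

Emit:
step_arm --moves '[[[-0.03,0,0.05],0,1],[[-0.059,0.001,0.1],0,0.7],[[-0.059,0.001,0.15],0,0.7],[[-0.059,0.001,0.18],0,0.7],[[-0.059,0.001,0.195],0,0.7],[[-0.059,0.001,0.195],0,0.7],[[-0.059,0.001,0.195],0,0],[[-0.059,0.001,0.195],0,0],[[-0.059,0.001,0.195],0,0],[[-0.059,0.001,0.195],0,0]]' --newtons 40

```text
clock: 36.7
ee_pos: [0.5525, -0.0697, 0.0097]
ee_rot: [1.0, 0.024, 0.001, 0.0]
wrist_force: [-1.1, 0.9, 6.1]
opening: 0.225
```

Emit:
step_arm --moves '[[[0,0,-0.001],0,0],[[-0.012,0,-0.001],0,0],[[-0.025,0,-0.001],0,0],[[-0.04,0,-0.001],0,0],[[-0.055,0,-0.001],0,0],[[-0.07,0,-0.001],0,0],[[-0.085,0,-0.001],0,0],[[-0.1,0,-0.001],0,0],[[-0.1,0,-0.05],0,0],[[-0.1,0,-0.1],0,0]]' --newtons 40

```text
clock: 37.95
ee_pos: [0.4478, -0.0744, 0.1079]
ee_rot: [1.0, 0.024, -0.003, -0.0]
wrist_force: [1.0, -0.4, -0.2]
opening: 0.222
```

```bash
python3 -c "
from h import *
st=stat();c=manip.camera('wrist')
stickfind(c,st,'red',.11);axis(c,st,256,8)
print(go([.47,.24,.20],87.2))"
```

```text
37.95 [ 0.4478 -0.0744  0.1079] [  2.8 -87.2] op 0.2221 F [ 1.01 -0.44 -0.16] T [-0.103 -0.072 -0.026]
red [ 232  117   48  143 6411] [180.  28.  19.] cen [ 0.4817 -0.0731  0.11  ]
[(50, [154, 152, 155]), (58, [152, 150, 153]), (66, [198, 165, 113]), (74, [197, 165, 113]), (82, [197, 163, 112]), (90, [198, 164, 113]), (98, [198, 164, 113]), (106, [197, 164, 113]), (114, [191, 158, 108]), (122, [190, 29, 22]), (130, [189, 30, 20]), (138, [189, 30, 19]), (146, [189, 30, 19]), (154, [189, 27, 18]), (162, [189, 28, 19]), (170, [188, 29, 20]), (178, [188, 29, 17]), (186, [188, 29, 17]), (194, [188, 29, 17]), (202, [188, 26, 17]), (210, [188, 26, 17]), (218, [187, 26, 16]), (226, [187, 28, 16]), (234, [188, 28, 15]), (242, [189, 25, 15]), (250, [130, 19, 14]), (258, [127, 17, 13]), (266, [136, 109, 73])]
(array([ 0.0325, -0.3134, -0.0859]), np.float64(0.031))
```

```bash
python3 -c "
from h import *
st=manip.get_obs();c=manip.camera('wrist')
a=[atz(c,(256,r),.122,st) for r in(117,260)];print(a); m=(a[0]+a[1])/2; off=np.linalg.norm((m-st['ee_pos'])[:2]);print(off)
t=np.array([.525,.2365])-off*np.array([np.cos(.049),-np.sin(.049)]);print(t)
print(go([*t,.16],87.2),go([*t,.046],87.2))"
```

```text
[array([ 0.51945552, -0.07187691,  0.122     ]), array([ 0.45059492, -0.07513163,  0.122     ])]
0.03169685657127811
[0.49334119 0.23805252]
(array([ 0.055 , -0.3106, -0.0479]), np.float64(0.0308)) (array([ 0.0541, -0.3109,  0.0661]), np.float64(0.0308))
```

Emit:
step_arm --moves '[[[0,0,-0.05],0,0],[[0.01,-0.05,-0.06],0.03,0],[[0.02,-0.11,-0.06],0.03,0],[[0.03,-0.17,-0.06],0.03,0],[[0.04,-0.23,-0.06],0.03,0],[[0.052,-0.28,-0.06],0.03,0],[[0.052,-0.311,-0.06],0.03,0],[[0.052,-0.311,-0.05],0.031,0],[[0.052,-0.311,-0.03],0.031,0],[[0.052,-0.311,0],0.031,0]]'

```text
clock: 39.3
ee_pos: [0.4878, 0.2361, 0.1066]
ee_rot: [1.0, -0.025, -0.0, 0.001]
wrist_force: [0.7, -0.5, -0.3]
opening: 0.221
```

Emit:
step_arm --moves '[[[0,0,0.02],0,0],[[0,0,0.045],0,0],[[0,0,0.06],0,0],[[0,0,0.066],0,0],[[0,0,0.066],0,0],[[0,0,0.066],0,0.28],[[0,0,0.066],0,0.35],[[0,0,0.066],0,0.4],[[0,0,0.04],0,0.45],[[0,0,-0.02],0,0.6]]'

```text
clock: 40.55
ee_pos: [0.4861, 0.2371, 0.1266]
ee_rot: [1.0, -0.024, -0.003, 0.002]
wrist_force: [1.6, 0.3, -0.0]
opening: 0.598
```

Emit:
step_arm --moves '[[[0,0.06,-0.08],0,1],[[0.02,0.12,-0.09],0,1],[[0.04,0.18,-0.09],0,1],[[0.06,0.24,-0.09],0,1],[[0.08,0.3,-0.09],0.03,1],[[0.1,0.36,-0.09],0.06,1],[[0.12,0.41,-0.09],0.08,1],[[0.12,0.41,-0.09],0.08,1],[[0.12,0.41,-0.09],0.08,1],[[0.12,0.41,-0.09],0.08,1]]'

```text
clock: 41.8
ee_pos: [0.588, -0.174, 0.2184]
ee_rot: [0.989, -0.148, -0.0, -0.001]
wrist_force: [-0.3, 0.2, -0.2]
opening: 1.002
```

```bash
cat >> h.py <<'E'
def placed(col):
    c=manip.camera("top"); im=np.array(c["pixels"]).astype(int); r,g,b=im[:,:,0],im[:,:,1],im[:,:,2]
    m={"red":(r-g>60)&(abs(g-b)<25),"yellow":(r-b>60)&(abs(r-g)<45),"blue":(b-r>60)}[col].astype(np.uint8)
    n,l,s,cen=cv2.connectedComponentsWithStats(m)
    for i in range(1,n):
        p=atz(c,cen[i],.054)
        if s[i][4]>20 and .1<p[1]<.45 and .35<p[0]<.65:
            q=cv2.minAreaRect(np.argwhere(l==i)[:,::-1].astype(np.float32)); print(col,s[i],p.round(3),np.round(q[1],1),round(q[2],1))
E
python3 -c "
from h import *
placed('red');placed('blue')
st=stat();c=manip.camera('wrist');save(c,'w17.png',None,1.5)
capfind(c,st);stickfind(c,st,'yellow')"
```

```text
red [163 151   8  21 136] [0.525 0.235 0.054] [20.  7.] 90.0
red [159 180  14   7  57] [0.456 0.237 0.054] [13.1  5.1] 4.8
blue [142 150   9  20 142] [0.525 0.295 0.054] [ 7.4 19.2] 4.8
41.9 [ 0.5881 -0.1737  0.2187] [ -17. -107.] op 0.9978 F [ 0.77 -0.86 -0.91] T [0.022 0.007 0.007]
cap [ 94   0  67  52 708] rect 10 81 49.4 top-mid [ 0.7904 -0.1005  0.034 ] cen [ 0.7695 -0.0923  0.034 ]
cap [351  56  44  25 619] rect 15 44 73.8 top-mid [ 0.6672 -0.3209  0.034 ] cen [ 0.6556 -0.3184  0.034 ]
cap [102  77  45  26 604] rect 18 42 72.5 top-mid [ 0.7228 -0.0712  0.034 ] cen [ 0.7126 -0.067   0.034 ]
cap [240  96  33  15 483] rect 14 32 90.0 top-mid [ 0.6631 -0.1961  0.034 ] cen [ 0.6565 -0.1941  0.034 ]
```

Emit:
step_arm --moves '[[[0.082,0,0.05],0,1],[[0.082,0,0.11],0,1],[[0.082,0,0.16],0,1],[[0.082,0,0.185],0,1],[[0.082,0,0.197],0,1],[[0.082,0,0.197],0,1],[[0.082,0,0.197],0,0],[[0.082,0,0.197],0,0],[[0.082,0,0.197],0,0],[[0.082,0,0.197],0,0]]' --newtons 20

```text
clock: 43.2
ee_pos: [0.6672, -0.201, 0.0229]
ee_rot: [0.989, -0.15, 0.001, 0.0]
wrist_force: [-0.0, 0.5, 5.0]
opening: 0.387
```

Emit:
step_arm --moves '[[[0,0,-0.015],0,0],[[-0.002,0,-0.03],0,0],[[-0.004,0,-0.045],0,0],[[-0.008,0,-0.06],0,0],[[-0.014,0,-0.075],0,0],[[-0.02,0,-0.09],0,0],[[-0.028,0,-0.103],0,0],[[-0.028,0,-0.103],0,0],[[-0.028,0,-0.103],0,0.38],[[-0.028,0,-0.103],0,0.382]]' --newtons 20

```text
clock: 44.45
ee_pos: [0.6391, -0.1926, 0.1233]
ee_rot: [0.989, -0.15, -0.001, -0.0]
wrist_force: [0.4, -0.1, -0.6]
opening: 0.389
```

```bash
python3 -c "
from h import *
st,c=rim();inner(c,st);col(c)"
```

```text
44.45 [ 0.6391 -0.1926  0.1233] [ -17.2 -107.2] op 0.3886 F [ 0.43 -0.13 -0.61] T [ 0.017 -0.08  -0.036]
[(234, 143, 99), (237, 88, 50), (238, 50, 20), (262, 18, 49), (263, 49, 86), (267, 97, 67), (268, 67, 30), (293, 22, 77), (294, 77, 144), (335, 165, 94), (336, 94, 35)]
[[234.5, 237.5], [278.5, 238.5], [280.5, 263.5], [232.5, 262.5]]
tilt 4.9 c [ 0.632 -0.191  0.109] lowz 0.08 err 0.41
tilt 59.9 c [ 0.631 -0.191  0.111] lowz -0.027 err 1.64
[(284, [22, 20, 24]), (288, [23, 21, 24]), (292, [18, 17, 21]), (296, [166, 162, 149]), (300, [162, 158, 145]), (304, [161, 158, 144]), (308, [161, 158, 145]), (312, [170, 170, 123]), (316, [169, 170, 122]), (320, [169, 170, 122]), (324, [169, 170, 122]), (328, [169, 170, 122]), (332, [169, 170, 122]), (336, [174, 175, 126])]
```

Still level and held. Loosen gently so that the mouth swings down to the bench.

Emit:
step_arm --moves '[[[0,0,0],0,0.385],[[0,0,0],0,0.387],[[0,0,0],0,0.388],[[0,0,0],0,0.388],[[0,0,0],0,0.389],[[0,0,0],0,0.389],[[0,0,0],0,0.39],[[0,0,0],0,0.39],[[0,0,0],0,0.39],[[0,0,0],0,0]]' --newtons 20

```text
clock: 45.75
ee_pos: [0.6396, -0.1927, 0.1243]
ee_rot: [0.989, -0.15, 0.0, 0.0]
wrist_force: [0.2, 0.2, -0.8]
opening: 0.388
```

```bash
python3 -c "
from h import *
st,c=rim();inner(c,st);col(c)"
```

```text
45.75 [ 0.6396 -0.1927  0.1243] [ -17.2 -107.2] op 0.3876 F [ 0.16  0.24 -0.84] T [-0.022 -0.147 -0.01 ]
[(214, 150, 90), (215, 90, 59), (216, 59, 95), (217, 95, 123), (220, 111, 69), (221, 69, 31), (263, 26, 82), (264, 82, 113), (267, 132, 172), (268, 172, 133), (269, 133, 52), (270, 52, 16), (283, 10, 49), (284, 49, 150), (335, 142, 80), (336, 80, 36)]
[[233.5, 221.5], [279.5, 221.5], [281.5, 263.5], [231.5, 263.5]]
tilt 34.2 c [ 0.639 -0.193  0.116] lowz 0.017 err 0.11
tilt 86.0 c [ 0.639 -0.193  0.117] lowz -0.034 err 1.21
[(284, [51, 48, 42]), (288, [147, 141, 126]), (292, [147, 141, 126]), (296, [148, 142, 126]), (300, [146, 140, 125]), (304, [143, 139, 124]), (308, [143, 139, 124]), (312, [140, 135, 122]), (316, [143, 140, 117]), (320, [148, 148, 100]), (324, [148, 148, 100]), (328, [148, 147, 100]), (332, [148, 147, 100]), (336, [154, 153, 104])]
```

Emit:
step_arm --moves '[[[0,0,-0.006],0,0.388],[[0,0,-0.006],0,0.39],[[0,0,-0.006],0,0.391],[[0,0,-0.006],0,0.391],[[0,0,-0.006],0,0.391],[[0,0,-0.006],0,0],[[0,0,-0.006],0,0],[[0,0,-0.015],0,0],[[0,0,-0.022],0,0],[[0,0,-0.022],0,0]]' --newtons 20

```text
clock: 47.05
ee_pos: [0.6405, -0.1928, 0.1478]
ee_rot: [0.989, -0.15, 0.001, 0.0]
wrist_force: [-0.0, 0.7, -1.6]
opening: 0.387
```

```bash
python3 -c "
from h import *
st,c=rim();inner(c,st);col(c);save(c,'w18.png',(180,384,100,412),1.5)"
```

```text
47.05 [ 0.6405 -0.1928  0.1478] [ -17.2 -107.2] op 0.3866 F [-0.04  0.72 -1.61] T [-0.036 -0.09   0.026]
[(214, 148, 91), (216, 80, 107), (220, 110, 68), (221, 68, 30), (263, 25, 81), (264, 81, 112), (267, 130, 168), (269, 161, 130), (271, 119, 70), (272, 70, 20), (283, 13, 75), (284, 75, 170), (335, 153, 80), (336, 80, 34)]
[[233.5, 221.5], [279.5, 221.5], [281.5, 263.5], [231.5, 263.5]]
tilt 34.4 c [ 0.64  -0.193  0.139] lowz 0.041 err 0.11
tilt 85.9 c [ 0.64  -0.193  0.14 ] lowz -0.01 err 1.21
[(284, [71, 76, 79]), (288, [156, 163, 168]), (292, [156, 163, 168]), (296, [156, 163, 169]), (300, [143, 141, 136]), (304, [147, 139, 126]), (308, [147, 139, 126]), (312, [147, 139, 126]), (316, [145, 137, 125]), (320, [144, 137, 123]), (324, [141, 135, 122]), (328, [142, 138, 114]), (332, [146, 142, 98]), (336, [169, 164, 103])]
```

Emit:
step_arm --moves '[[[0,0,0.012],0,0],[[0,0,0.02],0,0],[[0,0,0.02],0,0],[[0,0,0.02],0,0],[[0,0,0.02],0,0],[[0,0,0.02],0,0],[[0,0,0.02],0,0],[[0,0,0.02],0,0],[[0,0,0.02],0,0],[[0,0,0.02],0,0]]' --newtons 20

```text
clock: 48.35
ee_pos: [0.6395, -0.1927, 0.1263]
ee_rot: [0.989, -0.15, -0.0, 0.0]
wrist_force: [-0.2, -0.1, -1.0]
opening: 0.388
```

```bash
python3 -c "
from h import *
st,c=rim();inner(c,st);col(c);save(c,'w18.png',(180,384,100,412),1.5)"
```

```text
48.35 [ 0.6395 -0.1927  0.1263] [ -17.2 -107.2] op 0.3883 F [-0.23 -0.11 -1.04] T [-0.023 -0.089 -0.075]
[(214, 151, 90), (215, 90, 49), (216, 49, 94), (217, 94, 123), (220, 114, 86), (221, 86, 33), (263, 25, 82), (264, 82, 113), (267, 131, 168), (269, 153, 125), (271, 104, 57), (272, 57, 19), (283, 9, 59), (284, 59, 173), (335, 144, 81), (336, 81, 34)]
[[233.5, 221.5], [279.5, 221.5], [281.5, 263.5], [231.5, 263.5]]
tilt 34.2 c [ 0.639 -0.193  0.118] lowz 0.019 err 0.11
tilt 86.0 c [ 0.639 -0.193  0.119] lowz -0.032 err 1.21
[(284, [55, 60, 62]), (288, [156, 165, 168]), (292, [156, 166, 169]), (296, [156, 167, 170]), (300, [145, 139, 124]), (304, [145, 139, 124]), (308, [144, 139, 124]), (312, [144, 138, 124]), (316, [141, 136, 123]), (320, [144, 138, 123]), (324, [141, 136, 122]), (328, [140, 135, 122]), (332, [150, 149, 99]), (336, [155, 153, 103])]
```

Emit:
step_arm --moves '[[[0,0,-0.006],0,0.39],[[0,0,-0.006],0,0.391],[[0,0,-0.006],0,0.391],[[0,0,-0.006],0,0.392],[[0,0,-0.006],0,0.392],[[0,0,-0.006],0,0.392],[[0,0,-0.006],0,0.393],[[0,0,-0.006],0,0.393],[[0,0,-0.006],0,0.38],[[0,0,-0.006],0,0]]' --newtons 20

```text
clock: 49.65
ee_pos: [0.6396, -0.1926, 0.1323]
ee_rot: [0.989, -0.15, -0.0, -0.0]
wrist_force: [0.0, -0.2, -0.6]
opening: 0.384
```

```bash
python3 -c "
from h import *
st,c=rim();inner(c,st);col(c);save(c,'w19.png',(180,384,100,412),1.5)"
```

```text
49.65 [ 0.6396 -0.1926  0.1323] [ -17.2 -107.2] op 0.384 F [ 0.01 -0.19 -0.6 ] T [-0.016 -0.029  0.02 ]
[(213, 148, 66), (215, 60, 109), (219, 112, 71), (220, 71, 32), (263, 26, 84), (264, 84, 114), (267, 143, 172), (269, 161, 132), (271, 122, 73), (272, 73, 21), (282, 8, 57), (283, 57, 169), (335, 163, 94), (336, 94, 35)]
[[233.5, 220.5], [279.5, 220.5], [281.5, 263.5], [231.5, 263.5]]
tilt 36.8 c [ 0.64  -0.193  0.124] lowz 0.02 err 0.06
tilt 88.4 c [ 0.639 -0.193  0.125] lowz -0.026 err 1.16
[(284, [161, 171, 174]), (288, [154, 164, 166]), (292, [153, 163, 166]), (296, [143, 137, 122]), (300, [143, 138, 123]), (304, [143, 138, 123]), (308, [140, 136, 121]), (312, [139, 134, 120]), (316, [138, 134, 120]), (320, [138, 134, 121]), (324, [138, 133, 121]), (328, [148, 147, 97]), (332, [147, 147, 97]), (336, [193, 177, 44])]
```

```bash
python3 -c "
from h import *
st=manip.get_obs();c=manip.camera('wrist');col(c)
y=np.radians(-17.2);cc=np.array([.64,-.193,.124])
for th in (37,39,41):
  t=np.radians(th);d=np.array([np.cos(y)*np.cos(t),np.sin(y)*np.cos(t),np.sin(t)]);n=np.array([-np.cos(y)*np.sin(t),-np.sin(y)*np.sin(t),np.cos(t)])
  P=[cc-d*(.15-s)+n*.007 for s in (-.04,-.02,0,.04,.06,.08,.1,.12,.138)]
  P+=[cc-d*.15+n*.017,cc+n*.017]
  print(th,proj(c,P,st)[:,1].round(0))
im=np.array(c['pixels']);print([(r,im[r,256].tolist()) for r in range(330,345,2)])
save(c,'w20.png',(180,384,100,412),2)
"
```

```text
[(284, [161, 171, 174]), (288, [154, 164, 166]), (292, [153, 162, 166]), (296, [143, 137, 123]), (300, [143, 138, 123]), (304, [143, 137, 123]), (308, [140, 135, 121]), (312, [139, 134, 120]), (316, [139, 134, 120]), (320, [138, 134, 121]), (324, [137, 133, 120]), (328, [148, 147, 97]), (332, [146, 146, 97]), (336, [193, 177, 43])]
37 [330. 326. 321. 310. 303. 294. 285. 274. 262. 332. 270.]
39 [324. 320. 316. 305. 299. 291. 282. 272. 261. 327. 271.]
41 [317. 314. 310. 300. 295. 288. 280. 271. 261. 321. 271.]
[(330, [147, 146, 97]), (332, [147, 147, 98]), (334, [166, 162, 101]), (336, [193, 177, 44]), (338, [75, 65, 24]), (340, [21, 24, 28]), (342, [21, 22, 26]), (344, [23, 27, 28])]
```

View pics/w20.png

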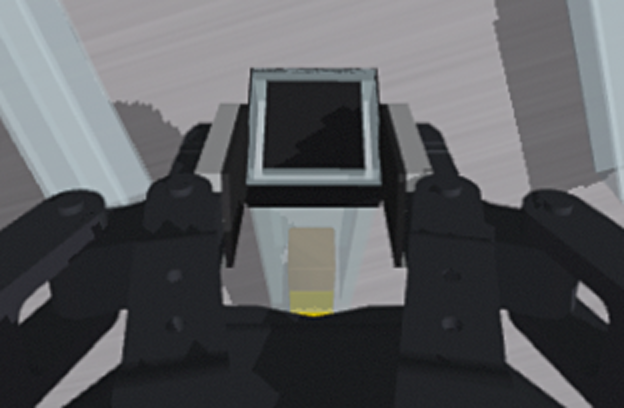

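Emit:
step_arm --moves '[[[0.006,0,0.003],0,0],[[0.012,0,0.009],0,0],[[0.017,0,0.018],0,0],[[0.021,0,0.028],0,0],[[0.025,0,0.038],0,0],[[0.028,0,0.048],0,0],[[0.031,0,0.058],0,0],[[0.033,0,0.068],0,0],[[0.035,0,0.075],0,0],[[0.035,0,0.075],0,0]]' --newtons 20

```text
clock: 51.0
ee_pos: [0.6726, -0.2029, 0.0566]
ee_rot: [0.989, -0.15, -0.001, -0.0]
wrist_force: [-0.9, 0.7, 0.1]
opening: 0.387
```

```bash
python3 -c "
from h import *
st,c=rim();inner(c,st);col(c)"
```

```text
51.0 [ 0.6726 -0.2029  0.0566] [ -17.2 -107.2] op 0.387 F [-0.87  0.66  0.05] T [ 0.074  0.099 -0.005]
[(204, 112, 141), (227, 132, 102), (231, 91, 32), (262, 26, 86), (266, 91, 53), (267, 53, 18), (290, 24, 101), (291, 101, 186), (335, 168, 96), (336, 96, 32)]
[[234.5, 231.5], [278.5, 231.5], [280.5, 262.5], [232.5, 262.5]]
tilt 15.0 c [ 0.667 -0.201  0.042] lowz -0.013 err 0.31
tilt 68.7 c [ 0.667 -0.201  0.044] lowz -0.102 err 1.5
[(284, [20, 20, 21]), (288, [18, 19, 21]), (292, [177, 190, 195]), (296, [169, 181, 185]), (300, [160, 172, 178]), (304, [157, 170, 175]), (308, [157, 169, 174]), (312, [157, 168, 174]), (316, [156, 169, 174]), (320, [157, 169, 174]), (324, [156, 168, 174]), (328, [156, 168, 174]), (332, [157, 169, 174]), (336, [162, 175, 180])]
```

Flattening well and the tube's far half is empty. Lay it down, release and look.

Emit:
step_arm --moves '[[[0.002,0,0.008],0,0],[[0.004,0,0.016],0,0],[[0.005,0,0.023],0,0],[[0.006,0,0.029],0,0],[[0.006,0,0.034],0,0],[[0.006,0,0.034],0,0],[[0.006,0,0.034],0,0.4],[[0.006,0,0.034],0,0.43],[[0.006,0,0.034],0,0.6],[[0.006,0,0.034],0,1]]' --newtons 20

```text
clock: 52.3
ee_pos: [0.6791, -0.1948, 0.0213]
ee_rot: [0.989, -0.146, -0.002, -0.006]
wrist_force: [-0.1, 2.0, 0.8]
opening: 0.793
```

Emit:
step_arm --moves '[[[0,0,-0.03],0,1],[[0,0,-0.08],0,1],[[-0.04,0,-0.13],0,1],[[-0.09,0,-0.18],0,1],[[-0.12,0,-0.18],0,1],[[-0.12,0,-0.18],0,1],[[-0.12,0,-0.18],0,1],[[-0.12,0,-0.18],0,1],[[-0.12,0,-0.18],0,1],[[-0.12,0,-0.18],0,1]]'

```text
clock: 53.55
ee_pos: [0.5644, -0.1693, 0.2028]
ee_rot: [0.989, -0.15, -0.0, -0.0]
wrist_force: [-0.1, 0.6, -0.1]
opening: 0.999
```

```bash
python3 -c "
from h import *
st=stat();c=manip.camera('wrist');save(c,'w21.png',None,1.5)
capfind(c,st);stickfind(c,st,'yellow');axis(c,st,257)"
```

```text
53.55 [ 0.5644 -0.1693  0.2028] [ -17.2 -107.2] op 0.9995 F [-0.13  0.62 -0.15] T [ 0.001 -0.003 -0.01 ]
cap [ 81   0  36  27 365] rect 10 41 48.0 top-mid [ 0.7698 -0.0758  0.034 ] cen [ 0.7602 -0.0718  0.034 ]
cap [354  27  47  30 741] rect 17 49 71.6 top-mid [ 0.6668 -0.3207  0.034 ] cen [ 0.6552 -0.318   0.034 ]
cap [ 88  50  49  29 691] rect 21 46 75.3 top-mid [ 0.7233 -0.0717  0.034 ] cen [ 0.7124 -0.067   0.034 ]
cap [238  57  36  17 572] rect 16 35 90.0 top-mid [ 0.6735 -0.2024  0.034 ] cen [ 0.667  -0.2003  0.034 ]
yellow [ 247  206   18   60 1015] [186. 164.  25.] cen [ 0.4937 -0.1469  0.024 ]
[(50, [91, 89, 92]), (56, [74, 73, 75]), (62, [33, 32, 36]), (68, [33, 31, 36]), (74, [134, 145, 150]), (80, [154, 165, 170]), (86, [154, 165, 170]), (92, [154, 163, 168]), (98, [153, 163, 168]), (104, [152, 163, 168]), (110, [153, 164, 168]), (116, [152, 163, 168]), (122, [153, 164, 168]), (128, [153, 164, 168]), (134, [153, 163, 166]), (140, [152, 164, 167]), (146, [154, 164, 167]), (152, [152, 162, 166]), (158, [150, 162, 167]), (164, [151, 162, 167]), (170, [150, 162, 166]), (176, [138, 136, 126]), (182, [145, 142, 131]), (188, [145, 142, 131]), (194, [145, 141, 131]), (200, [153, 153, 110]), (206, [138, 120, 15]), (212, [194, 175, 0]), (218, [194, 174, 0]), (224, [194, 175, 0]), (230, [194, 175, 0]), (236, [194, 175, 0]), (242, [194, 175, 0]), (248, [195, 175, 0]), (254, [175, 144, 97]), (260, [175, 142, 96]), (266, [151, 127, 101])]
```

```bash
python3 -c "
from h import *
st=manip.get_obs();c=manip.camera('wrist');M=R.from_quat(st['ee_rot']).as_matrix()
for r in (199,205,251.5):
  p=atz(c,(256,r),.023,st); print(r,p.round(4),(M.T@(p-st['ee_pos'])).round(4))
im=np.array(c['pixels']);print([(r,im[r,257].tolist()) for r in (196,198,200,202,204,206,208,249,250,251,252,253,254)])"
```

```text
199 [ 0.5342 -0.1598  0.023 ] [-0.0315 -0.0002  0.1799]
205 [ 0.5275 -0.1577  0.023 ] [-0.0385 -0.0002  0.1799]
251.5 [ 0.4724 -0.1405  0.023 ] [-0.0962 -0.0003  0.1799]
[(196, [145, 141, 131]), (198, [144, 143, 125]), (200, [153, 153, 110]), (202, [153, 153, 112]), (204, [152, 151, 110]), (206, [134, 116, 1]), (208, [196, 176, 0]), (249, [196, 178, 0]), (250, [179, 158, 39]), (251, [164, 135, 89]), (252, [177, 145, 100]), (253, [176, 145, 98]), (254, [175, 144, 96])]
```

Emit:
step_arm --moves '[[[-0.03,0,0.05],0,1],[[-0.0635,0,0.1],0,0.7],[[-0.0635,0,0.15],0,0.7],[[-0.0635,0,0.18],0,0.7],[[-0.0635,0,0.195],0,0.7],[[-0.0635,0,0.195],0,0.7],[[-0.0635,0,0.195],0,0],[[-0.0635,0,0.195],0,0],[[-0.0635,0,0.195],0,0],[[-0.0635,0,0.195],0,0]]' --newtons 40

```text
clock: 54.9
ee_pos: [0.5047, -0.1508, 0.0097]
ee_rot: [0.989, -0.15, 0.001, 0.0]
wrist_force: [-1.4, 0.8, 7.1]
opening: 0.221
```

Emit:
step_arm --moves '[[[0,0,-0.001],0,0],[[-0.01,0,-0.001],0,0],[[-0.02,0,-0.001],0,0],[[-0.03,0,-0.001],0,0],[[-0.04,0,-0.001],0,0],[[-0.05,0,-0.001],0,0],[[-0.06,0,-0.001],0,0],[[-0.06,0,-0.03],0,0],[[-0.06,0,-0.08],0,0],[[-0.06,0,-0.14],0,0]]' --newtons 40

```text
clock: 56.15
ee_pos: [0.4436, -0.1321, 0.1481]
ee_rot: [0.989, -0.15, -0.003, -0.0]
wrist_force: [2.3, -0.4, -0.3]
opening: 0.218
```

```bash
python3 -c "
from h import *
st=stat();c=manip.camera('wrist');stickfind(c,st,'yellow',st['ee_pos'][2]+.014)
a=[atz(c,(256,r),st['ee_pos'][2]+.014,st) for r in(117,260)]
im=np.array(c['pixels']);print([(r,im[r,257].tolist()) for r in range(40,290,10)])
print(go([.526,.356,.17],87.2),go([.526,.356,.046],87.2))"
```

```text
56.15 [ 0.4436 -0.1321  0.1481] [ -17.2 -107.2] op 0.2178 F [ 2.27 -0.37 -0.29] T [-0.012 -0.075  0.018]
yellow [ 235  143   46  195 7635] [174. 151.  37.] cen [ 0.4587 -0.1374  0.1621]
[(40, [168, 177, 181]), (50, [165, 176, 180]), (60, [166, 176, 182]), (70, [166, 177, 181]), (80, [100, 102, 105]), (90, [126, 123, 126]), (100, [155, 152, 155]), (110, [151, 148, 151]), (120, [149, 147, 150]), (130, [153, 149, 154]), (140, [149, 148, 152]), (150, [183, 150, 102]), (160, [186, 154, 104]), (170, [186, 154, 104]), (180, [185, 153, 104]), (190, [185, 152, 102]), (200, [211, 192, 0]), (210, [206, 187, 0]), (220, [206, 187, 0]), (230, [206, 187, 0]), (240, [206, 187, 0]), (250, [148, 131, 0]), (260, [146, 129, 0]), (270, [146, 129, 0]), (280, [146, 129, 0])]
(array([-0.0717, -0.49  , -0.0143]), np.float64(-0.0799)) (array([-0.0731, -0.4901,  0.1096]), np.float64(-0.0799))
```

Emit:
step_arm --moves '[[[0,0,-0.03],0,0],[[-0.01,-0.05,-0.04],-0.08,0],[[-0.02,-0.11,-0.04],-0.08,0],[[-0.03,-0.17,-0.04],-0.08,0],[[-0.035,-0.23,-0.04],-0.08,0],[[-0.045,-0.29,-0.04],-0.08,0],[[-0.055,-0.35,-0.04],-0.08,0],[[-0.06,-0.4,-0.04],-0.08,0],[[-0.07,-0.45,-0.03],-0.08,0],[[-0.0745,-0.489,-0.02],-0.08,0]]'

```text
clock: 57.45
ee_pos: [0.518, 0.3586, 0.1668]
ee_rot: [1.0, -0.023, -0.001, 0.0]
wrist_force: [-0.6, 0.1, 0.2]
opening: 0.226
```

```bash
python3 -c "
from h import *
st=stat();print(go([.523,.356,.046],87.2))"
```

```text
57.45 [0.518  0.3586 0.1668] [ -2.7 -92.7] op 0.2259 F [-0.62  0.12  0.18] T [-0.008  0.028  0.004]
(array([0.0054, 0.0023, 0.1208]), np.float64(0.0008))
```

Emit:
step_arm --moves '[[[0.001,0.001,0.04],0,0],[[0.001,0.001,0.09],0,0],[[0.001,0.001,0.112],0,0],[[0.001,0.001,0.121],0,0],[[0.001,0.001,0.121],0,0],[[0.001,0.001,0.121],0,0.28],[[0.001,0.001,0.121],0,0.35],[[0.001,0.001,0.121],0,0.4],[[0.001,0.001,0.1],0,0.45],[[0.001,0.001,0.03],0,0.6]]'

```text
clock: 58.7
ee_pos: [0.5185, 0.3528, 0.1279]
ee_rot: [1.0, -0.024, -0.003, 0.003]
wrist_force: [1.3, 0.5, 0.4]
opening: 0.595
```

Emit:
step_arm --moves '[[[0,0.03,-0.05],0,1],[[-0.02,0.09,-0.08],0,1],[[-0.03,0.15,-0.08],0,1],[[-0.05,0.2,-0.08],0,1],[[-0.06,0.2,-0.08],0,1],[[-0.06,0.2,-0.08],0,1],[[-0.06,0.2,-0.08],0,1],[[-0.06,0.2,-0.08],0,1],[[-0.06,0.2,-0.08],0,1],[[-0.06,0.2,-0.08],0,1]]'

```text
clock: 59.95
ee_pos: [0.4509, 0.1589, 0.2106]
ee_rot: [1.0, -0.024, -0.0, -0.0]
wrist_force: [-0.5, -0.2, 0.7]
opening: 0.999
```

```bash
python3 -c "
from h import *
st=stat();c=manip.camera('wrist');save(c,'w22.png',None,1.5)
for k in('red','blue','yellow'): placed(k); stickfind(c,st,k,.054)
for r in manip.tip_of('knob_grip',c)[:2]:
  v,u=r['position'];print(r['score'],v*1.5,u*1.5,atz(c,(u,v),.069,st).round(4))
"
```

```text
59.95 [0.4509 0.1589 0.2106] [ -2.8 -92.8] op 0.9986 F [-0.5  -0.17  0.73] T [ 0.037 -0.026 -0.032]
red [ 159   72   30   70 1748] [176.  28.  19.] cen [0.5235 0.2339 0.054 ]
red [253 134   7  14  96] [177.  45.  40.] cen [0.4867 0.1571 0.054 ]
red [156 155  48  25 941] [165.  33.  23.] cen [0.4624 0.2344 0.054 ]
red [114 253  20  22 144] [164.  97. 119.] cen [0.3601 0.3136 0.054 ]
red [ 160  262   67   49 2229] [185. 110. 135.] cen [0.326  0.2352 0.054 ]
blue [  97   74   34   69 1854] [ 27.  86. 164.] cen [0.526  0.2925 0.054 ]
blue [102 156  45  24 780] [ 29.  84. 160.] cen [0.4646 0.291  0.054 ]
yellow [145 143   5   5  21] [0.568 0.293 0.054] [4. 4.] 90.0
yellow [123 145   8  14  90] [0.548 0.353 0.054] [13.  7.] 90.0
yellow [117 167  14  19 114] [0.466 0.361 0.054] [13.  17.7] 18.4
yellow [158  47  26  26 602] [184. 152. 103.] cen [0.5658 0.2319 0.054 ]
yellow [ 95  49  30  25 644] [184. 151. 102.] cen [0.5686 0.2905 0.054 ]
yellow [  39   61   54  119 3705] [192. 168.  37.] cen [0.5149 0.3481 0.054 ]
yellow [106 141  27  23 515] [185. 152. 103.] cen [0.482  0.2944 0.054 ]
yellow [165 141  24  23 496] [184. 152. 103.] cen [0.4791 0.2361 0.054 ]
0.56 161.25 382.35 [0.5183 0.1566 0.069 ]
```

View pics/w22.png

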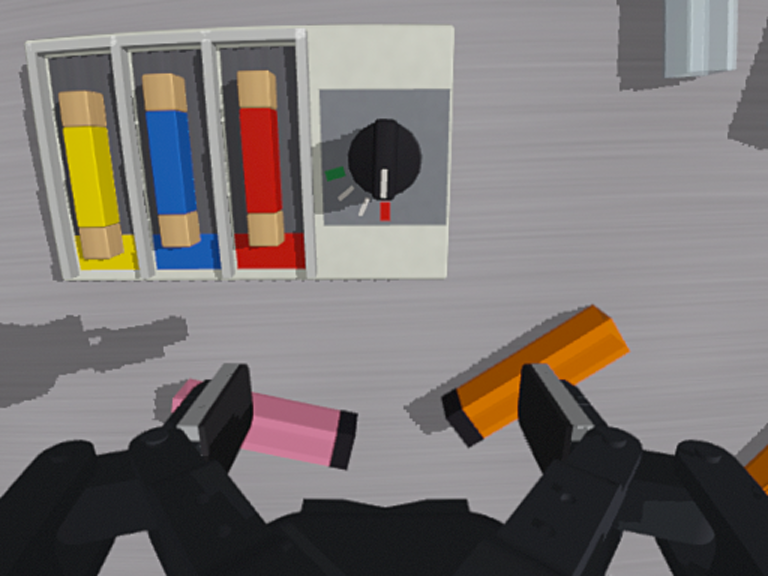

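```bash
python3 -c "
from h import *
st=stat();c=manip.camera('wrist');print(np.round(st['q'],2))
f=lambda x,y:(x/1.5,y/1.5)
print(atz(c,f(385,160),.051,st),atz(c,f(384,120),.083,st))
g=cv2.cvtColor(np.array(c['pixels']),cv2.COLOR_RGB2GRAY);m=(g<60).astype(np.uint8);m[140:]=0;m[:,:215]=0;m[:70]=0;m[:,300:]=0
n,l,s,ce=cv2.connectedComponentsWithStats(m);i=1+np.argmax(s[1:,4]);print(s[i],ce[i]*1.5)
print(go([.520,.1555,.11],87.2),go([.520,.1555,.057],87.2))"
```

```text
60.2 [0.4508 0.1585 0.2107] [ -2.8 -92.8] op 0.9992 F [-0.43  0.55  0.3 ] T [ 0.021  0.027 -0.017]
[ 0.16  0.23 -0.63  1.72  0.14  1.24 -2.13]
[0.51860149 0.15443725 0.051     ] [0.54101932 0.15393191 0.083     ]
[ 231   79   49   55 1879] [382.73390101 157.41857371]
(array([ 0.0692, -0.0004,  0.1008]), np.float64(-0.0001)) (array([ 0.0692, -0.0004,  0.1538]), np.float64(-0.0001))
```

Emit:
step_arm --moves '[[[0.02,0,0.02],-0.06,0.6],[[0.04,0,0.04],-0.11,0.4],[[0.069,0,0.06],-0.17,0.4],[[0.069,0,0.07],-0.23,0.4],[[0.069,0,0.08],-0.28,0.4],[[0.069,0,0.08],-0.34,0.4],[[0.069,0,0.08],-0.4,0.4],[[0.069,0,0.08],-0.45,0.4],[[0.069,0,0.08],-0.5,0.4],[[0.069,0,0.08],-0.5,0.4]]' --newtons 40

```text
clock: 61.5
ee_pos: [0.5198, 0.1549, 0.1306]
ee_rot: [0.725, 0.689, -0.0, -0.0]
wrist_force: [0.2, -0.5, -0.6]
opening: 0.398
```

Emit:
step_arm --moves '[[[0,0,0],-0.06,0.4],[[0,0,0],-0.11,0.4],[[0,0,0],-0.17,0.4],[[0,0,0],-0.23,0.4],[[0,0,0],-0.28,0.4],[[0,0,0],-0.34,0.4],[[0,0,0],-0.4,0.4],[[0,0,0],-0.45,0.4],[[0,0,0],-0.5,0.4],[[0,0,0],-0.5,0.4]]'

```text
clock: 62.75
ee_pos: [0.5198, 0.155, 0.1306]
ee_rot: [0.027, 1.0, -0.0, -0.0]
wrist_force: [-0.5, -0.1, -1.0]
opening: 0.397
```

```bash
python3 -c "
from h import *
st=stat();print(np.round(st['q'],2));print(go([.520,.155,.057],87.2))
c=manip.camera('wrist');
for r in manip.tip_of('knob_grip',c)[:2]:
  v,u=r['position'];print(r['score'],v*1.5,u*1.5,atz(c,(u,v),.069,st).round(4))"
```

```text
62.75 [0.5198 0.155  0.1306] [177.  87.] op 0.3966 F [-0.52 -0.08 -1.02] T [ 0.06  -0.052  0.057]
[ 0.47  0.69 -1.22  1.65  0.67  1.28  0.64]
(array([-0.0002,  0.    ,  0.0736]), np.float64(-0.0014))
0.91 309.45000000000005 387.15000000000003 [0.5196 0.1557 0.069 ]
```

Emit:
step_arm --moves '[[[0,0,0.04],0,0.4],[[0,0,0.06],0,0.4],[[0,0,0.07],0,0.4],[[0,0,0.0735],0,0.4],[[0,0,0.0735],0,0.4],[[0,0,0.0735],0,0],[[0,0,0.0735],0,0],[[0,0,0.0735],0,0],[[0,0,0.0735],0,0],[[0,0,0.0735],0,0]]' --newtons 40

```text
clock: 64.1
ee_pos: [0.5202, 0.1558, 0.0577]
ee_rot: [0.024, 1.0, 0.001, 0.001]
wrist_force: [1.1, 2.8, 0.7]
opening: 0.151
```

Emit:
step_arm --moves '[[[0,0,0.002],0,0],[[0,0,0.004],0,0],[[0,0,0.006],0,0],[[0,0,0.007],0,0],[[0,0,0.007],0,0],[[0,0,0.007],0,0],[[0,0,0.007],0,0],[[0,0,0.007],0,0],[[0,0,0.007],0,0],[[0,0,0.007],0,0]]' --newtons 60

```text
clock: 65.35
ee_pos: [0.5203, 0.1559, 0.0522]
ee_rot: [0.024, 1.0, 0.0, 0.001]
wrist_force: [-1.8, 0.4, 12.8]
opening: 0.146
```

```bash
python3 -c "
from h import *
st=stat();print(np.round(st['q'],2))"
```

```text
65.35 [0.5203 0.1559 0.0522] [177.2  87.2] op 0.1457 F [-1.77  0.39 12.81] T [ 0.088  0.354 -0.064]
[ 0.43  0.77 -1.14  1.74  0.77  1.15  0.58]
```

Emit:
step_arm --moves '[[[0,0,0],0.05,0],[[0,0,0],0.1,0],[[0,0,0],0.15,0],[[0,0,0],0.2,0],[[0,0,0],0.25,0],[[0,0,0],0.3,0],[[0,0,0],0.35,0],[[0,0,0],0.4,0],[[0,0,0],0.414,0],[[0,0,0],0.414,0]]' --newtons 60

```text
clock: 66.6
ee_pos: [0.5192, 0.1547, 0.0521]
ee_rot: [0.625, 0.781, -0.001, 0.001]
wrist_force: [-5.0, -0.8, 16.6]
opening: 0.15
```

```bash
python3 -c "
from h import *
st=stat();print(np.round(st['q'],2))"
```

```text
66.6 [0.5192 0.1547 0.0521] [102.7  12.7] op 0.1498 F [-4.99 -0.76 16.61] T [-0.26   1.006 -0.06 ]
[ 0.28  0.62 -0.85  1.74  0.54  1.03 -0.54]
```

Emit:
step_arm --moves '[[[0,0,0],0,0],[[0,0,-0.004],0,0],[[0,0,-0.007],0,0],[[0,0,-0.007],0,0.2],[[0,0,-0.007],0,0.35],[[0,0,-0.007],0,0.4],[[0,0,-0.04],0,0.4],[[0,0,-0.09],0,0.4],[[0,0,-0.14],0,0.6],[[0,0,-0.16],0,1]]'

```text
clock: 67.85
ee_pos: [0.521, 0.1561, 0.2134]
ee_rot: [0.625, 0.781, 0.002, 0.001]
wrist_force: [0.1, -0.8, -1.1]
opening: 0.794
```

```bash
python3 -c "
from h import *
st=stat();c=manip.camera('wrist');save(c,'w23.png',None,1.5)
g=cv2.cvtColor(np.array(c['pixels']),cv2.COLOR_RGB2GRAY); im=np.array(c['pixels']).astype(int)
# white pointer near the knob: project ring of candidate pointer angles at z~.083
cen=np.array([.5195,.155]); a0=np.radians(-2.8)
for t in np.arange(0.9,1.75,.1):
  # pointer at turn 0 is at -x; clockwise from above
  an=np.pi+a0-t; P=[[*(cen+r*np.array([np.cos(an),np.sin(an)])),.0835] for r in (.010,.014,.018)]
  print(round(t,2),[im[int(round(v)),int(round(u))].tolist() for u,v in proj(c,P,st)])
t=manip.camera('top');m=[]
for r in manip.tip_of('tube_a_center',t): print('tube',r['score'],atz(t,r['position'][::-1],.017).round(3))
for r in manip.tip_of('jar_mid',t)[:1]: print('jar',r['score'],atz(t,r['position'][::-1],.045).round(3))
save(t,'t2.png',None,1.5)"
```

```text
67.85 [0.521  0.1561 0.2134] [102.7  12.7] op 0.7936 F [ 0.12 -0.77 -1.08] T [ 0.062 -0.042 -0.043]
0.9 [[31, 30, 33], [29, 29, 33], [20, 19, 22]]
1.0 [[30, 29, 33], [31, 29, 33], [28, 27, 32]]
1.1 [[63, 61, 61], [27, 25, 29], [27, 25, 31]]
1.2 [[152, 148, 145], [141, 138, 134], [54, 54, 54]]
1.3 [[195, 191, 187], [197, 194, 188], [197, 194, 189]]
1.4 [[164, 160, 156], [164, 162, 157], [164, 161, 157]]
1.5 [[57, 55, 56], [25, 26, 30], [22, 25, 27]]
1.6 [[25, 22, 29], [33, 33, 37], [29, 28, 33]]
1.7 [[29, 30, 35], [30, 30, 33], [23, 22, 25]]
tube 0.9 [ 0.645 -0.067  0.017]
tube 0.52 [0.332 0.04  0.017]
jar 0.78 [ 0.388 -0.5    0.045]
```

Emit:
step_arm --moves '[[[0,0,-0.02],0,1],[[-0.05,0,-0.04],0,1],[[-0.1,0,-0.04],0,1],[[-0.16,0,-0.04],0.05,1],[[-0.22,0,-0.04],0.1,1],[[-0.28,0,-0.04],0.15,1],[[-0.3,0,-0.04],0.2,1],[[-0.3,0,-0.04],0.25,1],[[-0.3,0,-0.04],0.3,1],[[-0.3,0,-0.04],0.3,1]]'

```text
clock: 69.3
ee_pos: [0.5846, -0.1377, 0.2481]
ee_rot: [0.911, 0.413, -0.002, -0.001]
wrist_force: [-0.0, 0.1, 0.1]
opening: 1.004
```

```bash
python3 -c "
from h import *
st=stat();c=manip.camera('wrist')
fake={'ee_pos':np.array([.5502,-.3216,.2027]),'ee_rot':np.array([1,-.008,0,0])/np.linalg.norm([1,-.008,0,0])}
for uv in((245,68),(675,0),(228,0)): print('clip',[atz(c,(uv[0]/1.5,uv[1]/1.5),z,fake).round(3) for z in(0,.015)])
for k in('red','blue','yellow'): placed(k)
capfind(c,st)
t=manip.camera('top');im=np.array(t['pixels']).astype(int);m=(im.max(2)<60).astype(np.uint8);m[150:]=0
n,l,s,ce=cv2.connectedComponentsWithStats(m)
for i in range(1,n):
  if 20<s[i][4]<400: print('top dark',s[i],atz(t,ce[i],.034).round(3))
for q in('tube_a_center','jar_mid'):
  for r in manip.look_for(q,t): print(q,round(r['score'],2),np.round(r['position']),atz(t,r['position'][::-1],.017).round(3))
"
```

```text
69.3 [ 0.5846 -0.1377  0.2481] [ 48.8 -41.2] op 1.004 F [-0.05  0.13  0.08] T [-0.022 -0.04   0.042]
clip [array([ 0.682, -0.226,  0.   ]), array([ 0.68 , -0.231,  0.015])]
clip [array([ 0.727, -0.53 ,  0.   ]), array([ 0.723, -0.521,  0.015])]
clip [array([ 0.727, -0.218,  0.   ]), array([ 0.723, -0.222,  0.015])]
red [163 151   8  21 117] [0.527 0.235 0.054] [20.  7.] 90.0
red [159 181  13   6  55] [0.455 0.237 0.054] [ 5. 12.] 90.0
blue [142 150   9  19 123] [0.527 0.296 0.054] [ 7.2 18.1] 5.2
yellow [144 143   6   5  27] [0.568 0.293 0.054] [4. 5.] 90.0
yellow [122 145  10  29 226] [0.525 0.353 0.054] [ 8.6 28.4] 4.8
yellow [164 144   7   7  34] [0.563 0.233 0.054] [6.1 5.8] 9.5
yellow [118 177  15   8  82] [0.46  0.355 0.054] [ 7. 14.] 90.0
cap [   1    0   51   29 1068] rect 28 50 90.0 top-mid [0.5196 0.168  0.034 ] cen [0.5102 0.1595 0.034 ]
cap [322   0  89  58 823] rect 104 9 35.0 top-mid [ 0.7917 -0.0821  0.034 ] cen [ 0.775  -0.1038  0.034 ]
cap [284  18  31  34 445] rect 33 14 48.2 top-mid [ 0.7235 -0.0485  0.034 ] cen [ 0.7128 -0.0613  0.034 ]
cap [327 140  27  33 414] rect 35 15 61.8 top-mid [ 0.6781 -0.1818  0.034 ] cen [ 0.6674 -0.196   0.034 ]
cap [372 214  26  21 263] rect 28 11 47.5 top-mid [ 0.6637 -0.2922  0.034 ] cen [ 0.6552 -0.3049  0.034 ]
top dark [293  81   2  30  53] [ 0.723 -0.135  0.034]
top dark [281 115  15  34 140] [ 0.606 -0.122  0.034]
top dark [350 119  12   3  23] [ 0.652 -0.319  0.034]
top dark [290 135   8   7  29] [ 0.594 -0.137  0.034]
tube_a_center 0.95 [224. 229.] [0.34  0.053 0.017]
tube_a_center 0.68 [127. 273.] [ 0.63  -0.074  0.017]
jar_mid 0.59 [208. 413.] [ 0.39  -0.497  0.017]
```

```bash
python3 -c "
from h import *
print(manip.close_job())"
```

```text
the job is handed in; nothing more can be done
None
```

I dried all three sticks as asked, as far as I could check, and handed the job in at about 69 s on the robot's clock. The hand-in reports no verdict.

For each clear tube (blue, then red, then yellow), I pinched the closed end and lifted it. I loosened the grip so the mouth swung down and the stick's end slid out towards the bench. I then laid the tube flat, let go, and drew the stick out by its exposed end into its lane. After that I pressed the knob down to its stop (12.8 N on the wrist), turned it about 74° clockwise and released it.

Last checks before handing in:
- **Sticks:** red centred at about (0.527, 0.235) and blue at about (0.527, 0.296), both within a few mm of their lane middles. Yellow is in its lane but roughly 1 cm towards the robot. The last reading for it merged colour with bare wood, so it disagrees with an earlier one by about 1 cm. Both are inside the 30 mm limit.
- **Knob:** pointer at about 1.3 to 1.35 rad. That it sprang back up is inferred from letting go; I did not measure it.
- **Tubes:** the black ends of all three were at positions consistent with lying flat. Tube c is about 1 cm clear of the clipboard. I did not measure any tilt directly after letting go.
- **Jar:** still found at its starting place in the top view. I did not check its tilt directly.

The yellow stick came out further than planned before its tube was laid down, about 80 mm of 110. The last wrist picture, of the knob, was not viewed because the 16-picture limit was reached, so I checked the knob from its pixel values instead.

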